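Load flanges on a stud fixture for tack welding and fold up the guards

ROBOT

A 6-joint arm with a two-finger parallel gripper is mounted at the origin on a cart in front of the work surface, level with it; the furniture and walls round the work are solid. World frame = base frame: x ahead of the robot, y to its left, z up, the work surface at z = 0. Lengths are in m, angles in rad, forces in N, time in s.
With the tool pointing down it reaches from about 0.275 to 0.975 m from the base axis. Payload 8.4 kg.
Tool frame: the origin (TCP) lies midway between the tips of the shut fingers; the grasp point (between the pads) lies 19 mm behind it (pinch_z is the distance from the TCP to the grasp point, in m); z points along the fingers, y is the direction in which the jaws open and shut (so a half turn about z gives the same grasp; the last joint's range is limited). The gripper opens to 92 mm and grips with 3 to 60 N. Pads are 20 mm wide; open, the fingers measure 128 mm over their backs; the gripper's body (75 mm by 189 mm) begins 69 mm behind the grasp point.
Start: joints at [-1.171, 0.353, 1.633, -0, 1.155, -0.002], TCP at [0.244, -0.575, 0.215] pointing down, gripper open.
Joint ranges: [-2.63, 2.63], [-0.92, 2.1], [0.06, 2.66], [-1.3, 4.44], [0, 2.69], [-3.02, 3.02]. Speed limits (rad/s): [2.22, 2.22, 2.79, 3.14, 3.14, 3.14].

INTERFACE

Orientations are given as a 3x3 rotation matrix whose columns are the frame's x, y, z axes.
In Python, from bench import * gives the robot as it stands. The module is installed in compiled form; this text tells all that it offers.
- The arm moves only by the tool servo_tool, never from a script. Its argument "commands" is a list of rows, each an object with "offset": the shift along the tool's x, y, z in m, a list of three; "turn": the turn about the tool's z in degrees. In form: [{"offset": [tx, ty, tz], "turn": turn}, ...]. A call has 1 to 8 rows; each row is the pose to reach, as a shift and turn from the pose commanded when the call began, along the tool's axes at that moment; what a row does not reach only later rows make up. A row lasts 1/8 s, in which the tool goes at most 62.5 mm and 10.7 degrees, less where a joint would pass 70% of its speed; a pose out of reach is approached as far as the arm can. A call with a gripper value outside its range is refused whole. "jaw" is the finger opening in m, from 0 to 0.0919, set as the call begins (left out, the last holds). The fingers move at their own pace and stop on an object; "force" is the grip in N (left out, the last holds). Time passes only in rows, so rows that repeat a pose let the fingers close. It gives the time, the measured TCP pose, the force and the opening at its end, in the units of the state.
- state(): the state, without advancing time (a new reading comes with each control period).
- read_camera(name): name is "scene" or "top"; returns the picture (384x512x3 uint8, blue, green, red); there is no depth.
- camera_info(name): a dict with "fov_y" (degrees; the focal length in pixels is half the picture's height over the tangent of half this angle, whatever the lens; pixels are square), "cx", "cy" (the principal point, pixels), "R" (3x3) and "t" (3): a world point X has camera coordinates R X + t. Camera axes: x right, y down, z forward; pixel columns grow to the right and rows downward; lengths in m; the calibration is good to about 2 mm. A picture is of the moment at which its call begins. camera_info takes no time and is no camera call.
- close_job(): hands the job in, once; it reports no verdict.
The state is a dict: "time_s": time; "q": joint angles; "joint_vel": joint speeds; "effort": joint torques, N m; "eef_pos": TCP position; "ee_rot": TCP orientation; "wrist_force": force on the tool from outside, world axes, zero at the start; "moment": the same for the moment, N m; "grip_width": opening from 0.0 (shut) to 1.0 (fully open).
Only numpy, scipy, OpenCV 4.12 (cv2) and the standard library are available. Lean on these libraries where they do the work, as an engineer would, in place of code of your own. Each camera call takes 0.05 s, during which the arm holds its last target.

TASK

Set up the flange fixture for tack welding: put each loose flange, neck up, on the locator with the pilot and studs of its size, and turn it on the pilot until its bolt holes drop over the studs and it sits flat, fully home on the seat. When every flange is home, fold all four hinged spatter guards up square against their stops so that they box the job in, and leave the other things on the table where they stand.

Things in the scene. Friction and masses are not known exactly. Their poses are not given: they have to be found in the camera images.
- fixture: fixture: dark steel plate 164 x 164 x 12 mm on short rubber feet, fixed to the table, carrying four locators in a square, their centres 80 mm apart, and four hinged spatter guards round its edges. Origin under its centre at table height, z up. The plate's top is 22 mm above the table. The guards' hinge lines lie 20 mm above the origin: front and back hinges run along its y axis at x = -84 and +84 mm, right and left hinges along its x axis at y = -84 and +84 mm.
- flange_s_mid (a point): smallest loose steel weld-neck flange: round disc 60 mm across and 10 mm thick with a pipe neck 22 mm across standing up from its middle, 44 mm high overall, bore 16.5 mm right through, three plain bolt holes of 9 mm evenly spaced on a 42 mm circle. The point is on its axis, half-way up (22 mm above the disc's underside); z runs up the neck, x points to one of the bolt holes. Weighs 0.2 to 0.6 kg. May be absent.
- flange_m_mid (a point): second-smallest loose steel weld-neck flange: round disc 66 mm across and 10 mm thick with a pipe neck 27 mm across standing up from its middle, 44 mm high overall, bore 21.5 mm right through, four plain bolt holes of 9 mm evenly spaced on a 47 mm circle. The point is on its axis, half-way up (22 mm above the disc's underside); z runs up the neck, x points to one of the bolt holes. Weighs 0.2 to 0.6 kg. May be absent.
- flange_l_mid (a point): second-largest loose steel weld-neck flange: round disc 74 mm across and 10 mm thick with a pipe neck 34 mm across standing up from its middle, 44 mm high overall, bore 28 mm right through, six plain bolt holes of 9 mm evenly spaced on a 55 mm circle. The point is on its axis, half-way up (22 mm above the disc's underside); z runs up the neck, x points to one of the bolt holes. Weighs 0.2 to 0.6 kg. May be absent.
- flange_xl_mid (a point): largest loose steel weld-neck flange: round disc 78 mm across and 10 mm thick with a pipe neck 42 mm across standing up from its middle, 44 mm high overall, bore 36 mm right through, four plain bolt holes of 9 mm evenly spaced on a 62 mm circle. The point is on its axis, half-way up (22 mm above the disc's underside); z runs up the neck, x points to one of the bolt holes. Weighs 0.2 to 0.6 kg. May be absent.
- locator_s_seat (a point): locator for the smallest flange, fixed on the fixture's plate at any of the four places and clocked at any angle: round seat 77 mm across, in its middle a pilot 14.5 mm across and 22 mm high with a tapered nose, round it three upright studs of 6.5 mm with domed tips, 14 mm high, evenly spaced on a 42 mm circle. The point is the centre of the seat face (30 mm above the table), where the flange's underside comes to rest; z up, x points to one of the studs.
- locator_m_seat (a point): locator for the second-smallest flange, fixed on the fixture's plate at any of the four places and clocked at any angle: round seat 77 mm across, in its middle a pilot 19.5 mm across and 22 mm high with a tapered nose, round it four upright studs of 6.5 mm with domed tips, 14 mm high, evenly spaced on a 47 mm circle. The point is the centre of the seat face (30 mm above the table), where the flange's underside comes to rest; z up, x points to one of the studs.
- locator_l_seat (a point): locator for the second-largest flange, fixed on the fixture's plate at any of the four places and clocked at any angle: round seat 77 mm across, in its middle a pilot 26 mm across and 22 mm high with a tapered nose, round it six upright studs of 6.5 mm with domed tips, 14 mm high, evenly spaced on a 55 mm circle. The point is the centre of the seat face (30 mm above the table), where the flange's underside comes to rest; z up, x points to one of the studs.
- locator_xl_seat (a point): locator for the largest flange, fixed on the fixture's plate at any of the four places and clocked at any angle: round seat 77 mm across, in its middle a pilot 34 mm across and 22 mm high with a tapered nose, round it four upright studs of 6.5 mm with domed tips, 14 mm high, evenly spaced on a 62 mm circle. The point is the centre of the seat face (30 mm above the table), where the flange's underside comes to rest; z up, x points to one of the studs.
- guard_front (a joint): hinge of the front spatter guard, on the near side (-x of the fixture): 0 = lying flat outward, 1.571 = square upright against its stop. Stiff hinge (about 0.12 N m of friction): it stays where it is left.
- guard_front_edge (a point): middle of the free edge of the front guard: a sheet panel 164 mm long and 4 mm thick with a rolled edge 8 mm thick; the point is the centre of the roll, 56 mm from the hinge line.
- guard_back (a joint): hinge of the back spatter guard, on the far side (+x of the fixture): 0 = lying flat outward, 1.571 = square upright against its stop. Stiff hinge (about 0.12 N m of friction): it stays where it is left.
- guard_back_edge (a point): middle of the free edge of the back guard: a sheet panel 164 mm long and 4 mm thick with a rolled edge 8 mm thick; the point is the centre of the roll, 56 mm from the hinge line.
- guard_left (a joint): hinge of the left spatter guard, on the +y side of the fixture: 0 = lying flat outward, 1.571 = square upright against its stop. Stiff hinge (about 0.12 N m of friction): it stays where it is left.
- guard_left_edge (a point): middle of the free edge of the left guard: a sheet panel 158 mm long and 4 mm thick with a rolled edge 8 mm thick; the point is the centre of the roll, 56 mm from the hinge line.
- guard_right (a joint): hinge of the right spatter guard, on the -y side of the fixture: 0 = lying flat outward, 1.571 = square upright against its stop. Stiff hinge (about 0.12 N m of friction): it stays where it is left.
- guard_right_edge (a point): middle of the free edge of the right guard: a sheet panel 158 mm long and 4 mm thick with a rolled edge 8 mm thick; the point is the centre of the roll, 56 mm from the hinge line.
- steel_cup: bystander: open steel cup 65 mm across, 64 mm high, right end of the table; origin under its centre
- earplug_pot: bystander: small pot with an orange lid, 50 mm across, 42 mm high, right front; origin under its centre
Mind the look-alikes: they are no part of the job. What is shaped like the part that bears flange_s_mid but blue is not meant.

How it is judged:
By the outcome, as a careful person would: the job done as asked, in the order asked, and still so for the second after the job is handed in, with the robot touching nothing.
Of flange_s, flange_m, flange_l, flange_xl only 3 to 4 are there at a start; the rules pass over those that are not, and their reading is None.
At some moment in a run one of flange_s, flange_m, flange_l, flange_xl may be knocked a few centimetres aside while the robot is not near it.
Once in a run the grip may slacken for a moment while it holds something.
It also fails if it takes over 210 s, if anything falls off the work surface, if the arm or the gripper's body presses on something with over 40 N, if the wrist force passes 120 N, or if a joint passes its speed limit or range.

## Working session

There is one attempt and no reset: what is moved stays moved. The work goes in short steps, Python scripts to look and compute and a tool call to move; the robot and the scene stay as the last step left them, time stands still between calls to the robot, and variables do not carry over. Pictures are saved under pics/ and viewed, and the job is handed in when it is done.

Besides the shell and the picture viewer there is one more tool, called after "Request:" in YAML: its name, and indented under it one key for each argument. servo_tool: Moves the arm, as the interface text tells. Its arguments: {"type":"object","properties":{"commands":{"type":"array"},"jaw":{"type":"number"},"force":{"type":"number"}},"required":["commands"]}

```bash
mkdir -p pics; ls; python3 - <<'E'
from bench import *
import cv2
for n in ("scene","top"):
    i=camera_info(n); print(n,i)
    cv2.imwrite(f"pics/{n}0.png",read_camera(n))
print(state())
E
```

```text
pics
scene {'fov_y': 49.49662912869086, 'cx': 258.7262802772777, 'cy': 187.44903226406095, 'R': array([[-0.72647854, -0.68677859, -0.02375071],
       [-0.28773751,  0.33539334, -0.897061  ],
       [ 0.62404812, -0.6448616 , -0.44126802]]), 't': array([0.38480544, 0.2309859 , 1.07881967])}
top {'fov_y': 55.61591888018381, 'cx': 255.55133782020022, 'cy': 190.14375157938133, 'R': array([[ 0.00999038, -0.99989622, -0.01038027],
       [-0.985964  , -0.00811998, -0.16676049],
       [ 0.1666589 ,  0.01190057, -0.98594279]]), 't': array([-0.03439418,  0.53349458,  0.98777476])}
{'time_s': 0.1, 'q': array([-1.17138866e+00,  3.53591787e-01,  1.63401944e+00, -3.19630916e-05,
        1.15521068e+00, -2.33977961e-03]), 'joint_vel': array([ 0.00035328, -0.00227211, -0.00160669,  0.00105857, -0.0028358 ,
        0.00108395]), 'effort': array([ 8.30240606e-04, -5.94903982e+01, -3.34928942e+01,  6.99159829e-02,
        1.84056762e-02, -2.84736672e-05]), 'eef_pos': array([ 0.2442504 , -0.57483162,  0.21394797]), 'ee_rot': array([[ 9.20374040e-01,  3.91038836e-01, -5.04962423e-04],
       [ 3.91039161e-01, -9.20373358e-01,  1.12112574e-03],
       [-2.63502580e-05, -1.22931511e-03, -9.99999244e-01]]), 'wrist_force': array([0.17811213, 0.71803003, 0.26208067]), 'moment': array([0.008408  , 0.00492146, 0.03908001]), 'grip_width': 1.004772228812342}
```

View pics/scene0.png

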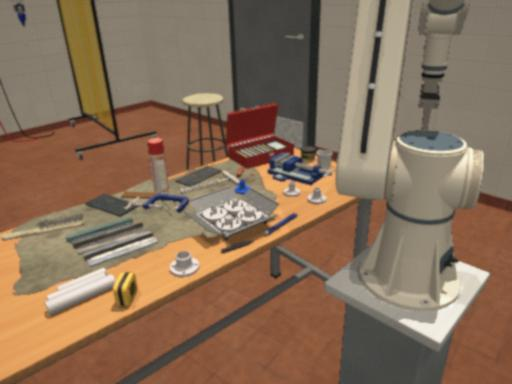

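View pics/top0.png

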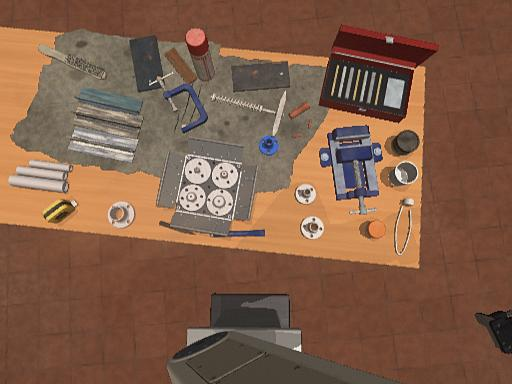

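```bash
cat > h.py <<'E'
import numpy as np, cv2
from bench import *
def crop(im,x0,y0,w,h,s,fn):
    c=cv2.resize(im[y0:y0+h,x0:x0+w],None,fx=s,fy=s,interpolation=cv2.INTER_CUBIC)
    cv2.imwrite("pics/"+fn,c)
def K(n):
    i=camera_info(n); f=192/np.tan(np.radians(i['fov_y']/2)); return i,f
def proj(n,X):
    i,f=K(n); c=np.asarray(X,float)@i['R'].T+i['t']
    return np.stack([f*c[...,0]/c[...,2]+i['cx'],f*c[...,1]/c[...,2]+i['cy']],-1)
def ray(n,p):
    i,f=K(n); d=i['R'].T@np.array([(p[0]-i['cx'])/f,(p[1]-i['cy'])/f,1]); return -i['R'].T@i['t'],d
def atz(n,p,z):
    o,d=ray(n,p); return o+d*(z-o[2])/d[2]
def tri(p,q):
    o1,d1=ray("top",p);o2,d2=ray("scene",q)
    s=np.linalg.lstsq(np.stack([d1,-d2],1),o2-o1,rcond=None)[0]
    a=o1+s[0]*d1;b=o2+s[1]*d2
    return (a+b)/2,np.linalg.norm(a-b)
E
python3 - <<'E'
from h import *
t=cv2.imread("pics/top0.png");s=cv2.imread("pics/scene0.png")
crop(t,150,130,120,110,6,"t_fix.png")
crop(t,95,180,60,60,10,"t_f1.png")
crop(t,275,175,60,70,8,"t_f2.png")
crop(s,150,160,190,120,4,"s_fix.png")
i,f=K("top"); print(f,-i['R'].T@i['t']); i,f=K("scene"); print(f,-i['R'].T@i['t'])
print(proj("top",[0.5,0,0]))
E
```

```text
364.03781388552784 [ 0.36172861 -0.04181373  1.0624982 ]
416.5124208229741 [-0.32721919  0.88249438  0.69239647]
[245.55945813 203.9128229 ]
```

View pics/t_fix.png

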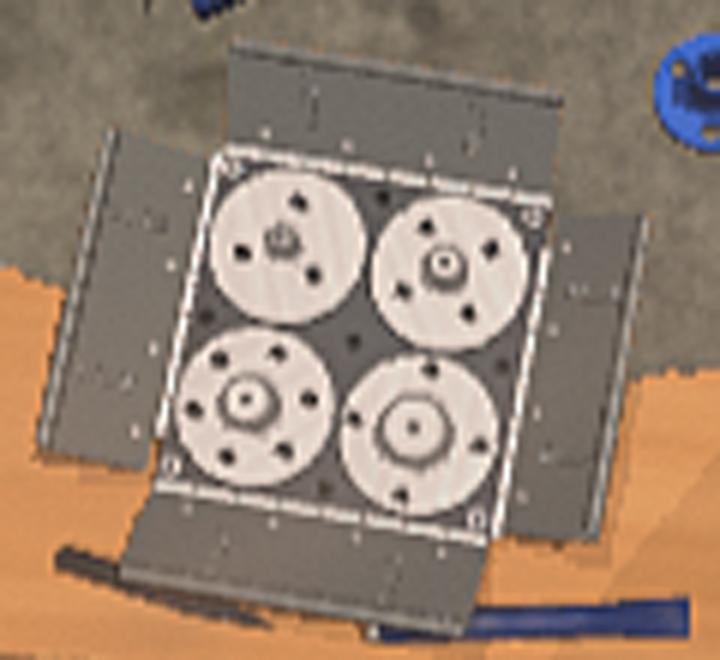

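View pics/t_f1.png

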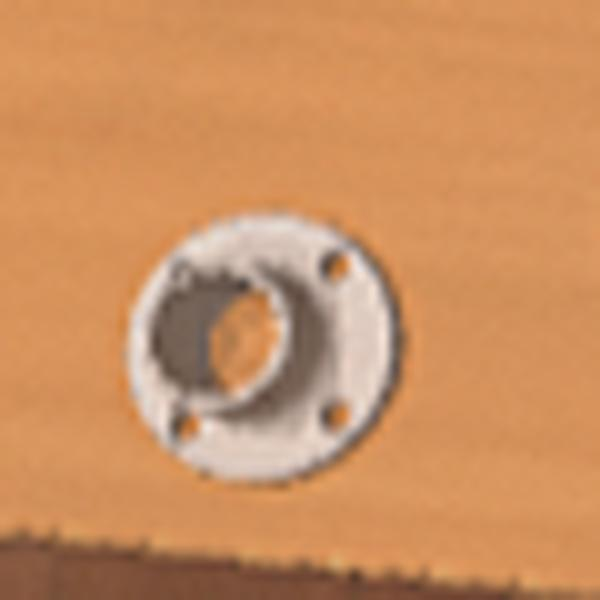

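View pics/t_f2.png

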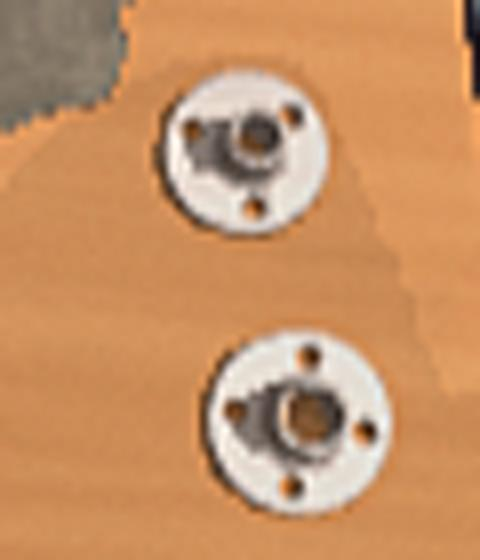

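View pics/s_fix.png

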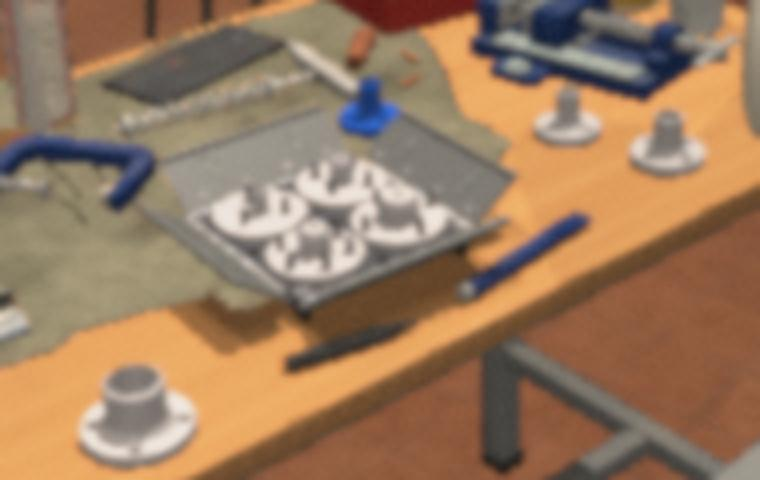

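```bash
python3 - <<'E'
from h import *
im=cv2.imread("pics/top0.png")
S=8
def discs(x0,y0,w,h,amin):
    c=cv2.resize(im[y0:y0+h,x0:x0+w],None,fx=S,fy=S,interpolation=cv2.INTER_CUBIC).astype(float)
    mn=c.min(2); sat=c.max(2)-mn
    m=((mn>135)&(sat<60)).astype(np.uint8)
    m=cv2.morphologyEx(m,cv2.MORPH_OPEN,np.ones((9,9)))
    out=[]
    for k in cv2.findContours(m,cv2.RETR_EXTERNAL,cv2.CHAIN_APPROX_NONE)[0]:
        if cv2.contourArea(k)/S/S<amin: continue
        hull=cv2.convexHull(k)
        e=cv2.fitEllipse(k); M=cv2.moments(hull)
        p=np.array([M['m10']/M['m00'],M['m01']/M['m00']])
        out.append((((p+.5)/S-.5+[x0,y0]).round(2),((np.array(e[0])+.5)/S-.5+[x0,y0]).round(2),np.array(e[1]).round(1)/S, e[2], round(cv2.contourArea(k)/S/S)))
    return out
for r,z in (((175,145,75,85,200),.03),((100,200,50,40,200),.01),((285,175,50,35,150),.01),((285,210,50,35,150),.01)):
    for o in discs(*r): print(*o,'->',atz("top",o[0],z).round(4),atz("top",o[1],z).round(4))
E
```

```text
[219.37 201.93] [219.54 202.24] [25.8625 26.3   ] 38.24254608154297 536 -> [0.5012 0.0739 0.03  ] [0.5003 0.0734 0.03  ]
[225.81 173.19] [225.45 173.83] [25.175 31.075] 50.20515060424805 570 -> [0.5854 0.0575 0.03  ] [0.5835 0.0585 0.03  ]
[194.07 181.45] [193.81 180.89] [29.075  62.5875] 12.486827850341797 1204 -> [0.5603 0.1488 0.03  ] [0.5619 0.1496 0.03  ]
[122.  214.1] [121.43 214.06] [22.35   24.5375] 8.978689193725586 235 -> [0.4657 0.359  0.01  ] [0.4658 0.3607 0.01  ]
[305.36 193.51] [305.35 193.52] [19.7375 20.3375] 128.44076538085938 315 -> [ 0.5309 -0.1748  0.01  ] [ 0.5308 -0.1748  0.01  ]
[312.05 227.3 ] [312.05 227.3 ] [22.3   22.975] 139.98829650878906 402 -> [ 0.4325 -0.1928  0.01  ] [ 0.4325 -0.1928  0.01  ]
```

```bash
cat >> h.py <<'E'
from scipy.ndimage import map_coordinates, gaussian_filter
from scipy.optimize import minimize
TH=np.linspace(0,2*np.pi,180,endpoint=False)
def samp(im,uv): return map_coordinates(im,[uv[...,1],uv[...,0]],order=3,mode='nearest')
def circ(c,z,r): return np.stack([c[0]+r*np.cos(TH),c[1]+r*np.sin(TH),np.full_like(TH,z)],-1)
def gray(im): return im.min(2).astype(float)   # min channel: steel white vs wood
def score(g,n,c,z,R,d=.0025):
    return np.clip(samp(g,proj(n,circ(c,z,R-d)))-samp(g,proj(n,circ(c,z,R+d))),-30,90).mean()
def fitdisc(im,n,c0,z,R):
    g=gray(im); best=None
    for dx in np.arange(-.006,.0061,.003):
        for dy in np.arange(-.006,.0061,.003):
            r=minimize(lambda c:-score(g,n,c,z,R),[c0[0]+dx,c0[1]+dy],method='Nelder-Mead',options=dict(xatol=1e-5,fatol=1e-4,initial_simplex=[[c0[0]+dx,c0[1]+dy],[c0[0]+dx+.002,c0[1]+dy],[c0[0]+dx,c0[1]+dy+.002]]))
            if best is None or r.fun<best.fun: best=r
    return best.x,-best.fun
def fixcent(p,names=False):
    c,s=np.cos(p[2]),np.sin(p[2])
    return [np.array([p[0]+c*a-s*b,p[1]+s*a+c*b]) for a,b in ((.04,.04),(.04,-.04),(-.04,.04),(-.04,-.04))]
def fitfix(im,n,p0):
    g=gray(im)
    f=lambda p:-sum(score(g,n,c,.03,.0385) for c in fixcent(p))
    best=None
    for dx in(-.004,0,.004):
        for dy in (-.004,0,.004):
            q=np.array(p0)+[dx,dy,0]
            r=minimize(f,q,method='Nelder-Mead',options=dict(xatol=1e-5,fatol=1e-4,initial_simplex=[q,q+[.003,0,0],q+[0,.003,0],q+[0,0,.04]]))
            if best is None or r.fun<best.fun: best=r
    return best.x,-best.fun/4
E
python3 - <<'E'
from h import *
P={n:cv2.imread(f"pics/{n}0.png") for n in("top","scene")}
for n in P:
    print(n)
    print('fix',fitfix(P[n],n,[.535,.09,-.15]))
    for k,c,R in(("xl",(.466,.36),.039),("s",(.531,-.175),.030),("m",(.4325,-.193),.033)):
        print(k,fitdisc(P[n],n,c,.01,R))
E
```

```text
topTraceback (most recent call last):
  File "<stdin>", line 5, in <module>
  File "h.py", line 45, in fitfix
    r=minimize(f,q,method='Nelder-Mead',options=dict(xatol=1e-5,fatol=1e-4,initial_simplex=[q,q+[.003,0,0],q+[0,.003,0],q+[0,0,.04]]))
    res = _minimize_neldermead(fun, x0, args, callback, bounds=bounds,
                               **options)
    fxr = func(xr)
    fx = function(np.copy(x), *(wrapper_args + args))
  File "h.py", line 40, in <lambda>
    f=lambda p:-sum(score(g,n,c,.03,.0385) for c in fixcent(p))
                ~~~^^^^^^^^^^^^^^^^^^^^^^^^^^^^^^^^^^^^^^^^^^^^
  File "h.py", line 40, in <genexpr>
    f=lambda p:-sum(score(g,n,c,.03,.0385) for c in fixcent(p))
                    ~~~~~^^^^^^^^^^^^^^^^^
  File "h.py", line 27, in score
    return np.clip(samp(g,proj(n,circ(c,z,R-d)))-samp(g,proj(n,circ(c,z,R+d))),-30,90).mean()
                                                        ~~~~^^^^^^^^^^^^^^^^^
  File "h.py", line 9, in proj
    i,f=K(n); c=np.asarray(X,float)@i['R'].T+i['t']
        ~^^^
  File "h.py", line 7, in K
    i=camera_info(n); f=192/np.tan(np.radians(i['fov_y']/2)); return i,f
ValueError: time passes only in moves, steps and waits
```

```bash
sed -i 's/^def K(n):/import functools\n@functools.lru_cache(None)\ndef K(n):/' h.py
cat > fit0.py <<'E'
from h import *
P={n:cv2.imread(f"pics/{n}0.png") for n in("top","scene")}
for n in P:
    print(n)
    print('fix',fitfix(P[n],n,[.535,.09,-.15]))
    for k,c,R in(("xl",(.466,.36),.039),("s",(.531,-.175),.030),("m",(.4325,-.193),.033)):
        print(k,fitdisc(P[n],n,c,.01,R))
E
python3 fit0.py
```

```text
top
fix (array([ 0.53540466,  0.09897355, -0.15508553]), np.float64(23.26156609765538))
xl (array([0.46572777, 0.36359014]), np.float64(89.1394159648613))
s (array([ 0.53175, -0.17475]), np.float64(90.0))
m (array([ 0.43275, -0.19225]), np.float64(90.0))
scene
fix (array([ 0.54598484,  0.10770491, -0.15782975]), np.float64(29.322548924710464))
xl (array([0.46413276, 0.36406958]), np.float64(50.310865526115535))
s (array([ 0.52854925, -0.17294729]), np.float64(29.852401885637885))
m (array([ 0.4301953 , -0.19087087]), np.float64(29.932757857009197))
```

```bash
sed -i 's/,-30,90)/,-30,150)/' h.py
cat > ov.py <<'E'
from h import *
import sys
def overlay(im,n,p,x0,y0,w,h,s,fn):
    c=cv2.resize(im[y0:y0+h,x0:x0+w],None,fx=s,fy=s,interpolation=cv2.INTER_CUBIC)
    def pl(X,col):
        uv=((proj(n,X)+.5-[x0,y0])*s-.5).round().astype(int)
        cv2.polylines(c,[uv.reshape(-1,1,2)],True,col,1)
    for q in fixcent(p): pl(circ(q,.03,.0385),(0,0,255)); pl(circ(q,.052,.003),(0,255,0))
    cc,ss=np.cos(p[2]),np.sin(p[2])
    pl(np.array([[p[0]+cc*a-ss*b,p[1]+ss*a+cc*b,.022] for a,b in((.082,.082),(.082,-.082),(-.082,-.082),(-.082,.082))]),(255,255,0))
    cv2.imwrite("pics/"+fn,c)
E
python3 fit0.py; python3 - <<'E'
from ov import *
print(atz("top",(209.3,187.3),.022))
t=cv2.imread("pics/top0.png");s=cv2.imread("pics/scene0.png")
p=[.5404,.1016,-.155]
overlay(t,"top",p,150,130,120,110,6,"ot.png")
overlay(s,"scene",p,185,185,100,60,8,"os.png")
E
```

```text
top
fix (array([ 0.53581191,  0.09922082, -0.1515336 ]), np.float64(27.927910985251245))
xl (array([0.46567907, 0.3634646 ]), np.float64(113.09910241375115))
s (array([ 0.53111634, -0.17463756]), np.float64(134.70846852745214))
m (array([ 0.43274994, -0.19257986]), np.float64(138.75696442146383))
scene
fix (array([ 0.54598484,  0.10770491, -0.15782975]), np.float64(29.322548924710464))
xl (array([0.46413276, 0.36406958]), np.float64(50.310865526115535))
s (array([ 0.52854925, -0.17294729]), np.float64(29.852401885637885))
m (array([ 0.4301953 , -0.19087087]), np.float64(29.932757857009197))
[0.54488498 0.1052705  0.022     ]
```

View pics/ot.png

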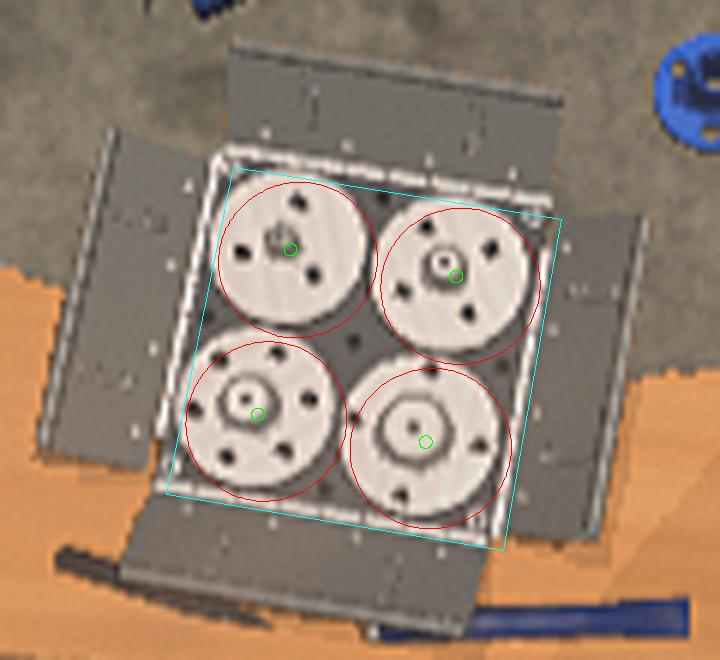

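View pics/os.png

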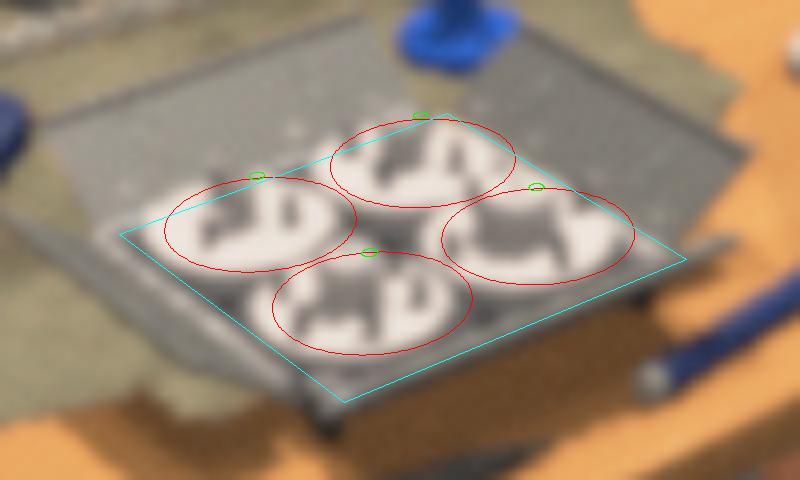

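```bash
python3 - <<'E'
from ov import *
t=cv2.imread("pics/top0.png");s=cv2.imread("pics/scene0.png")
p=fitfix(t,"top",[.545,.105,-.155]);q=fitfix(s,"scene",[.545,.105,-.155]);print(p,q)
overlay(t,"top",p[0],150,130,120,110,6,"ot2.png")
overlay(s,"scene",p[0],185,185,100,60,8,"os2.png")
for k,c,R in(("s",(.531,-.175),.030),("m",(.4325,-.193),.033)):
    print(k,fitdisc(s,"scene",c,.01,R))
E
```

```text
(array([ 0.54719511,  0.10710729, -0.15991673]), np.float64(111.312881992144)) (array([ 0.54598498,  0.10770467, -0.15783343]), np.float64(29.322548906547695))
s (array([ 0.52854925, -0.17294729]), np.float64(29.852401885637885))
m (array([ 0.4301953 , -0.19087087]), np.float64(29.932757857009197))
```

View pics/ot2.png

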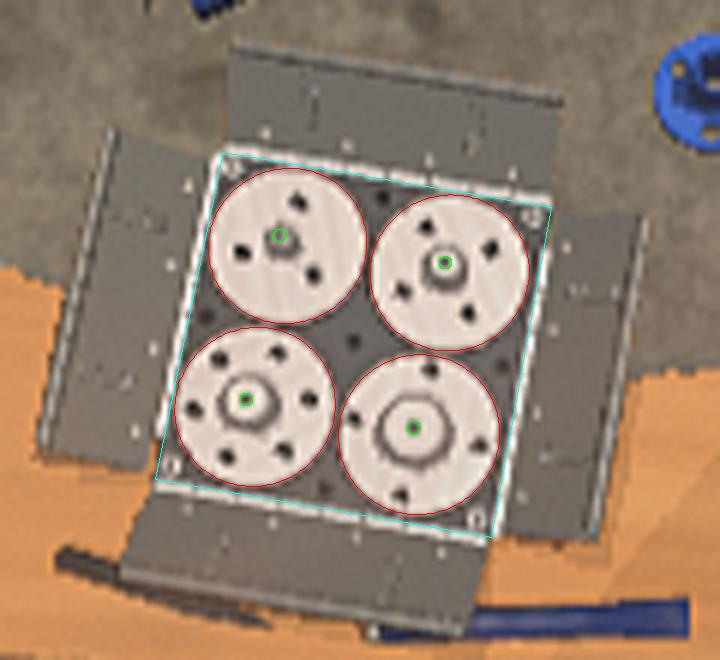

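View pics/os2.png

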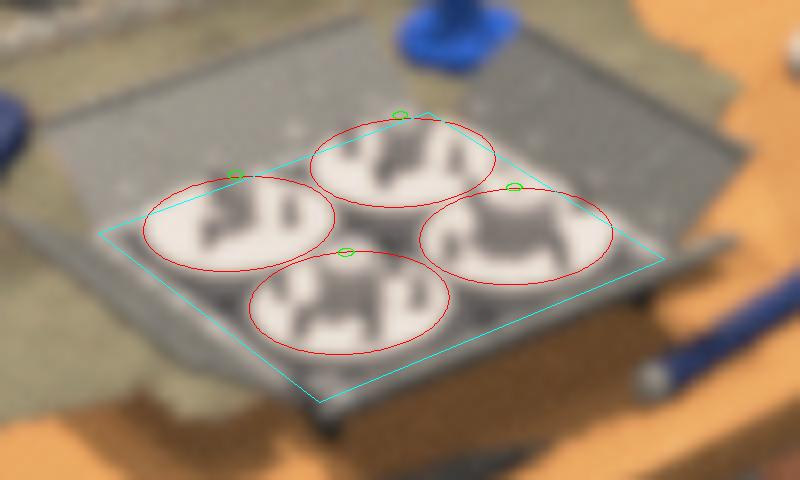

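```bash
cat >> h.py <<'E'
def phase(im,n,c,z,r,N,shift=True):
    g=gaussian_filter(gray(im),.4)
    def f(ph,dx=0,dy=0):
        a=ph+np.arange(N)*2*np.pi/N
        return samp(g,proj(n,np.stack([c[0]+dx+r*np.cos(a),c[1]+dy+r*np.sin(a),np.full(N,z)],-1))).mean()
    best=min(((f(ph,dx,dy),np.degrees(ph),dx,dy) for ph in np.arange(0,2*np.pi/N,np.radians(1)) for dx in np.arange(-.003,.0031,.001) for dy in np.arange(-.003,.0031,.001)))
    r0=minimize(lambda v:f(np.radians(v[0]),v[1]/1000,v[2]/1000),[best[1],best[2]*1e3,best[3]*1e3],method='Nelder-Mead')
    return np.round(r0.x,2),round(r0.fun,1)
FIX=np.array([.5468,.1073,-.1595])
E
python3 - <<'E'
from h import *
t=cv2.imread("pics/top0.png")
F=fixcent([.5472,.1071,-.1599])
for k,c,r,N in(("S",F[0],.021,3),("M",F[1],.0235,4),("L",F[2],.0275,6),("XL",F[3],.031,4)):
    print(k,c.round(4),[phase(t,"top",c,z,r,N) for z in(.034,.040)])
for k,c,r,N in(("s",(.5311,-.1746),.021,3),("m",(.43275,-.1926),.0235,4),("xl",(.4657,.3635),.031,4)):
    print(k,[phase(t,"top",c,z,r,N) for z in(.003,.008)])
s=cv2.imread("pics/scene0.png")
crop(s,165,245,45,35,14,"z1.png"); crop(s,275,175,60,35,12,"z2.png")
E
```

```text
S [0.5931 0.1402] [(array([101.49,   0.36,   0.57]), np.float64(28.8)), (array([101.46,  -0.99,  -0.46]), np.float64(28.2))]
M [0.5803 0.0612] [(array([26.37,  0.49,  0.67]), np.float64(30.2)), (array([26.35, -0.77,  0.06]), np.float64(29.4))]
L [0.5141 0.153 ] [(array([ 3.62e+01,  3.00e-01, -3.00e-02]), np.float64(42.6)), (array([36.2 , -0.62, -1.2 ]), np.float64(42.5))]
XL [0.5013 0.074 ] [(array([78.08,  0.41,  0.11]), np.float64(39.9)), (array([78.08, -0.42, -0.58]), np.float64(40.7))]
s [(array([68.21,  1.53, -1.56]), np.float64(27.4)), (array([68.2 ,  0.73, -0.91]), np.float64(26.9))]
m [(array([81.2 ,  0.77, -2.36]), np.float64(20.9)), (array([81.18,  0.44, -1.59]), np.float64(20.6))]
xl [(array([48.77,  0.76,  0.72]), np.float64(72.7)), (array([48.74,  0.32, -1.15]), np.float64(73.4))]
```

View pics/z2.png

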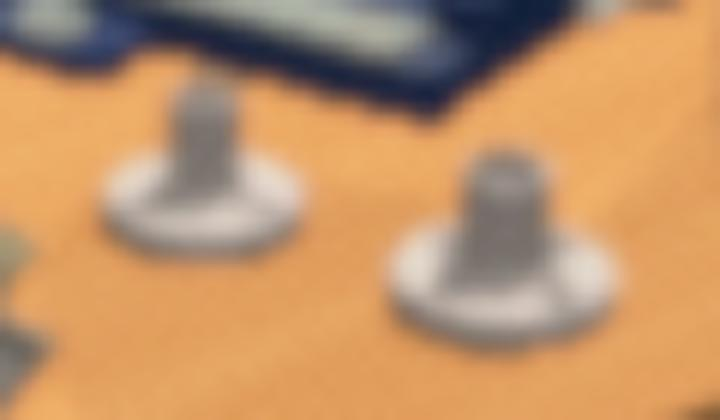

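```bash
cat >> h.py <<'E'
def go(x,y,z,psi=None):
    s=state(); R=s['ee_rot']; d=R.T@(np.array([x,y,z])-s['eef_pos'])
    p=np.degrees(np.arctan2(R[1,0],R[0,0]))
    print('off',(d*1000).round(1),'psi',p.round(2),'turn',None if psi is None else round((p-psi+180)%360-180,2),'t',round(s['time_s'],2),'pos',(s['eef_pos']*1e3).round(1),'F',s['wrist_force'].round(1),'M',s['moment'].round(2),'w',round(s['grip_width']*91.9,1))
E
python3 -c "
from h import *
go(.53,-.174,.1,23)
print(tri((307.5,191.9),(292.3,181.7)))"
```

```text
off [ 419.7 -257.   114.3] psi 23.02 turn 0.02 t 0.1 pos [ 244.3 -574.8  213.9] F [0.2 0.7 0.3] M [0.01 0.   0.04] w 92.3
(array([ 0.52946456, -0.17691429,  0.04469867]), np.float64(0.0011981282774099341))
```

Request:
servo_tool:
  commands:
    - {"offset": [0.05, -0.031, 0.0], "turn": 0}
    - {"offset": [0.1, -0.061, 0.0], "turn": 0}
    - {"offset": [0.15, -0.092, 0.0], "turn": 0}
    - {"offset": [0.2, -0.123, 0.0], "turn": 0}
    - {"offset": [0.25, -0.154, 0.0], "turn": 0}
    - {"offset": [0.3, -0.184, 0.0], "turn": 0}
    - {"offset": [0.35, -0.215, 0.0], "turn": 0}
    - {"offset": [0.42, -0.257, 0.04], "turn": 0}
  jaw: 0.06
  force: 30

```text
time_s: 1.1
eef_pos: [0.5178, -0.1938, 0.1885]
ee_rot: [[0.92, 0.391, 0.004], [0.391, -0.92, -0.001], [0.003, 0.003, -1.0]]
wrist_force: [0.7, 0.4, -0.5]
grip_width: 0.65
```

```bash
python3 - <<'E'
from h import *
go(.53,-.174,.016,23)
for n in("top","scene"): cv2.imwrite(f"pics/{n}1.png",read_camera(n))
crop(cv2.imread("pics/scene1.png"),230,110,120,100,6,"s1c.png")
crop(cv2.imread("pics/top1.png"),240,100,150,150,5,"t1c.png")
E
```

```text
off [ 18.5 -14.  172.5] psi 23.03 turn 0.03 t 1.1 pos [ 517.8 -193.8  188.5] F [ 0.7  0.4 -0.5] M [-0.01  0.03 -0.05] w 59.7
```

View pics/s1c.png

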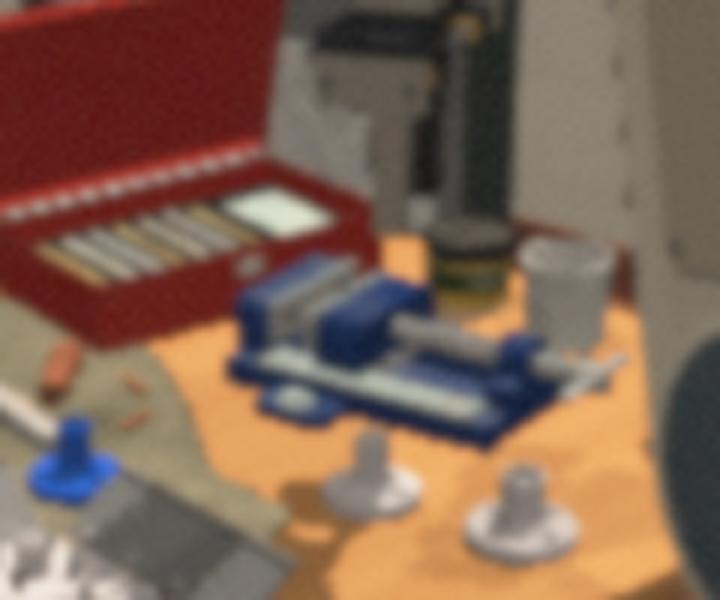

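View pics/t1c.png

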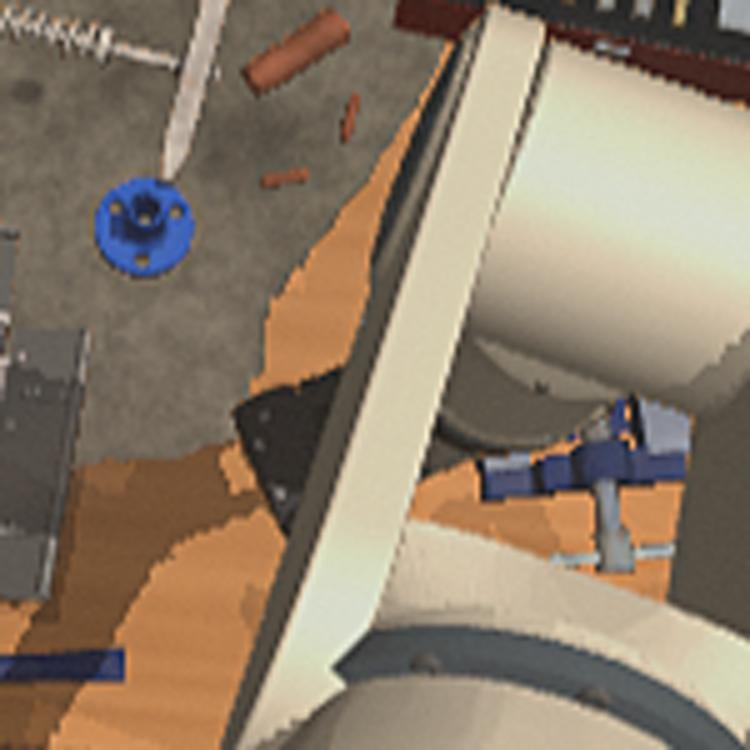

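Request:
servo_tool:
  commands:
    - {"offset": [0, 0, 0.0], "turn": 0}
    - {"offset": [0, 0, 0], "turn": 0}

```text
time_s: 1.45
eef_pos: [0.5151, -0.1962, 0.1875]
ee_rot: [[0.921, 0.39, 0.0], [0.39, -0.921, -0.0], [0.0, 0.001, -1.0]]
wrist_force: [0.6, -0.6, 1.1]
grip_width: 0.651
```

```bash
python3 -c "
from h import *
go(.53,-.174,.016,23)"
```

```text
off [ 22.3 -14.7 171.5] psi 22.96 turn -0.04 t 1.45 pos [ 515.1 -196.2  187.5] F [ 0.6 -0.6  1.1] M [-0.05 -0.01  0.01] w 59.8
```

Request:
servo_tool:
  commands:
    - {"offset": [0.022, -0.0147, 0.03], "turn": 0}
    - {"offset": [0.022, -0.0147, 0.06], "turn": 0}
    - {"offset": [0.022, -0.0147, 0.09], "turn": 0}
    - {"offset": [0.022, -0.0147, 0.12], "turn": 0}
    - {"offset": [0.022, -0.0147, 0.15], "turn": 0}
    - {"offset": [0.022, -0.0147, 0.1715], "turn": 0}
    - {"offset": [0.022, -0.0147, 0.1715], "turn": 0}
    - {"offset": [0.022, -0.0147, 0.1715], "turn": 0}

```text
time_s: 2.45
eef_pos: [0.5304, -0.1739, 0.0166]
ee_rot: [[0.921, 0.39, 0.001], [0.39, -0.921, -0.0], [0.001, 0.001, -1.0]]
wrist_force: [-0.8, 0.0, -0.2]
grip_width: 0.655
```

```bash
python3 - <<'E'
from h import *
go(.53,-.174,.016,23)
cv2.imwrite(f"pics/scene2.png",read_camera("scene"))
crop(cv2.imread("pics/scene2.png"),250,140,80,70,8,"s2c.png")
E
```

```text
off [-0.4 -0.1  0.6] psi 22.95 turn -0.05 t 2.45 pos [ 530.4 -173.9   16.6] F [-0.8  0.  -0.2] M [0.03 0.02 0.  ] w 60.2
```

View pics/s2c.png

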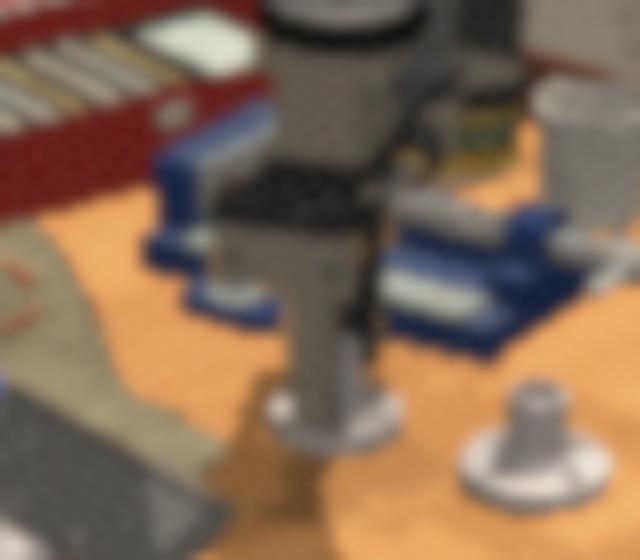

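Request:
servo_tool:
  commands:
    - {"offset": [0, 0, 0], "turn": 0}
    - {"offset": [0, 0, 0], "turn": 0}
    - {"offset": [0, 0, 0], "turn": 0}
    - {"offset": [0, 0, 0], "turn": 0}
    - {"offset": [0, 0, 0], "turn": 0}
    - {"offset": [0, 0, 0], "turn": 0}
  jaw: 0.0
  force: 40

```text
time_s: 3.25
eef_pos: [0.5302, -0.173, 0.0157]
ee_rot: [[0.92, 0.391, 0.0], [0.391, -0.92, -0.0], [0.0, 0.0, -1.0]]
wrist_force: [0.2, -1.2, 3.2]
grip_width: 0.225
```

```bash
python3 -c "
from h import *
go(.53,-.174,.15,23)"
```

```text
off [  -0.6    0.9 -134.3] psi 23.03 turn 0.03 t 3.25 pos [ 530.2 -173.    15.7] F [ 0.2 -1.2  3.2] M [-0.2  -0.    0.01] w 20.7
```

```bash
python3 -c "
from h import *
for c in fixcent([.5466,.1074,-.1595]): print(c.round(4))
go(.5925,.1405,.12,56.3)"
```

```text
[0.5924 0.1405]
[0.5797 0.0616]
[0.5135 0.1532]
[0.5008 0.0743]
off [ 180.  -264.2 -104.3] psi 23.03 turn -33.27 t 3.25 pos [ 530.2 -173.    15.7] F [ 0.2 -1.2  3.2] M [-0.2  -0.    0.01] w 20.7
```

Request:
servo_tool:
  commands:
    - {"offset": [0, 0, -0.03], "turn": 0}
    - {"offset": [0, 0, -0.06], "turn": 0}
    - {"offset": [0, 0, -0.1], "turn": 0}
    - {"offset": [0, 0, -0.1], "turn": 0}
    - {"offset": [0, 0, -0.1], "turn": 0}

```text
time_s: 3.88
eef_pos: [0.5292, -0.1726, 0.1146]
ee_rot: [[0.92, 0.391, -0.001], [0.391, -0.92, 0.0], [-0.001, -0.001, -1.0]]
wrist_force: [-0.3, -0.3, -2.2]
grip_width: 0.235
```

```bash
python3 - <<'E'
from h import *
go(.5925,.1405,.12,56.3)
cv2.imwrite(f"pics/scene3.png",read_camera("scene"))
crop(cv2.imread("pics/scene3.png"),250,110,80,80,7,"s3c.png")
E
```

```text
off [ 180.7 -263.4   -5.3] psi 23.02 turn -33.28 t 3.88 pos [ 529.2 -172.6  114.6] F [-0.3 -0.3 -2.2] M [ 0.04  0.01 -0.03] w 21.6
```

View pics/s3c.png

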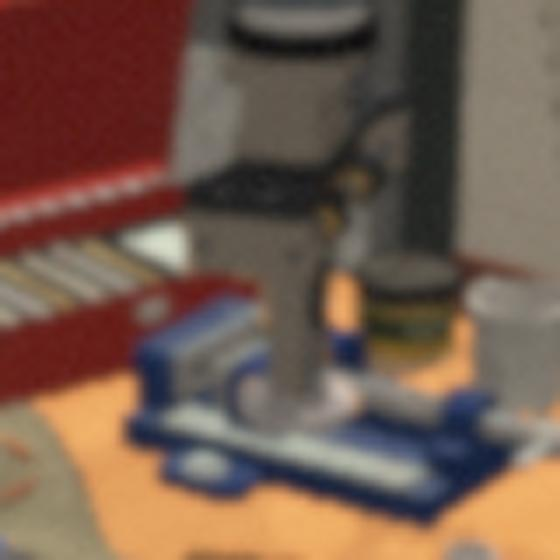

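Request:
servo_tool:
  commands:
    - {"offset": [0.02, -0.03, -0.005], "turn": -4}
    - {"offset": [0.047, -0.068, -0.005], "turn": -9}
    - {"offset": [0.077, -0.113, -0.005], "turn": -15}
    - {"offset": [0.107, -0.157, -0.005], "turn": -21}
    - {"offset": [0.137, -0.201, -0.005], "turn": -27}
    - {"offset": [0.163, -0.238, -0.005], "turn": -31}
    - {"offset": [0.1805, -0.2634, -0.005], "turn": -33.3}
    - {"offset": [0.1805, -0.2634, -0.005], "turn": -33.3}

```text
time_s: 4.92
eef_pos: [0.5923, 0.1419, 0.1187]
ee_rot: [[0.552, 0.834, -0.002], [0.834, -0.552, -0.0], [-0.002, -0.002, -1.0]]
wrist_force: [0.6, -0.4, -2.1]
grip_width: 0.232
```

Request:
servo_tool:
  commands:
    - {"offset": [0, 0, 0], "turn": 0}
    - {"offset": [0, 0, 0], "turn": 0}

```text
time_s: 5.18
eef_pos: [0.5925, 0.1389, 0.12]
ee_rot: [[0.556, 0.831, -0.001], [0.831, -0.556, -0.0], [-0.001, -0.001, -1.0]]
wrist_force: [0.5, -0.6, -1.9]
grip_width: 0.23
```

```bash
python3 - <<'E'
from h import *
go(.5924,.1405,.068,56.3)
for n in("top","scene"): cv2.imwrite(f"pics/{n}4.png",read_camera(n))
crop(cv2.imread("pics/scene4.png"),185,130,100,110,6,"s4c.png")
crop(cv2.imread("pics/top4.png"),150,130,120,110,6,"t4c.png")
E
```

```text
off [ 1.3 -1.  52. ] psi 56.24 turn -0.06 t 5.17 pos [592.5 138.9 120. ] F [ 0.5 -0.6 -1.9] M [-0.06  0.   -0.07] w 21.2
```

View pics/s4c.png

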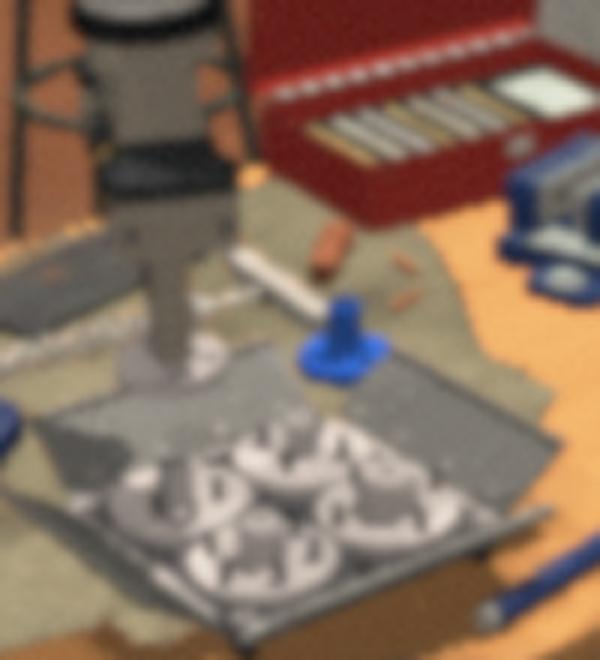

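View pics/t4c.png

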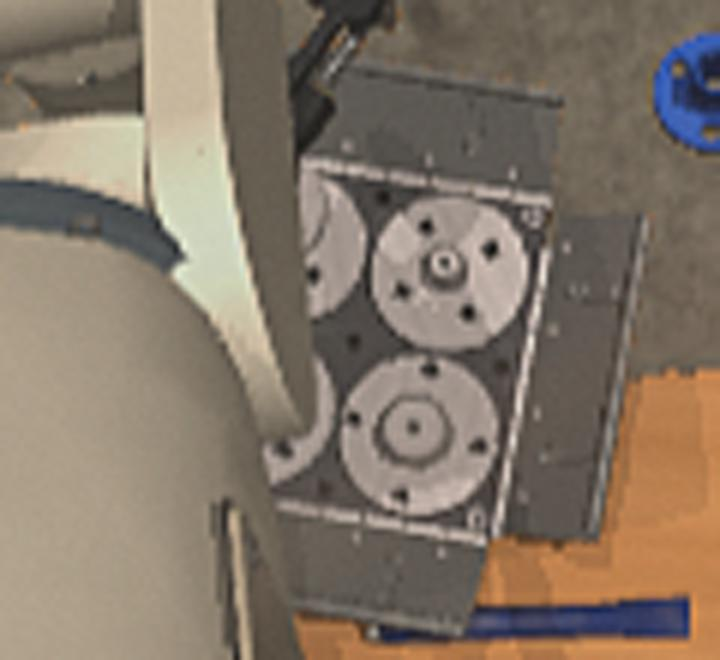

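Request:
servo_tool:
  commands:
    - {"offset": [0.0, 0.0, 0.02], "turn": 0}
    - {"offset": [0.0, 0.0, 0.046], "turn": 0}
    - {"offset": [0.0, 0.0, 0.046], "turn": 0}
    - {"offset": [0.0, 0.0, 0.046], "turn": 0}
    - {"offset": [0.0, 0.0, 0.046], "turn": 0}

```text
time_s: 5.9
eef_pos: [0.5939, 0.1401, 0.0757]
ee_rot: [[0.555, 0.832, 0.002], [0.832, -0.555, 0.0], [0.001, 0.001, -1.0]]
wrist_force: [-0.3, 0.3, -1.9]
grip_width: 0.229
```

```bash
python3 - <<'E'
from h import *
go(.5924,.1405,.068,56.3)
cv2.imwrite("pics/scene5.png",read_camera("scene"))
s=cv2.imread("pics/scene5.png")
print(fitdisc(s,"scene",(.5924,.1405),.068,.030))
print(fixcent([.546,.1077,-.1578])[0])
crop(s,185,170,100,80,7,"s5c.png")
E
```

```text
off [-0.5 -1.5  7.7] psi 56.31 turn 0.01 t 5.9 pos [593.9 140.1  75.7] F [-0.3  0.3 -1.9] M [-0.04 -0.05 -0.03] w 21.1
(array([0.59425585, 0.13931262]), np.float64(12.769890971350742))
[0.59178885 0.14091718]
```

View pics/s5c.png

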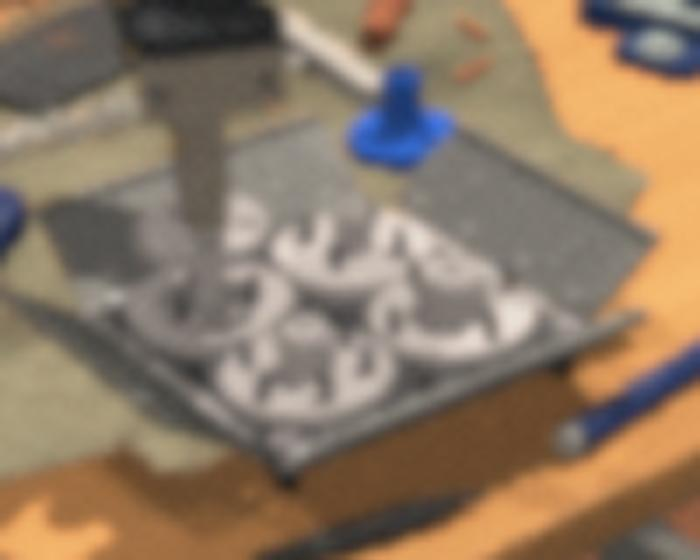

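Request:
servo_tool:
  commands:
    - {"offset": [0.0, -0.0015, 0.002], "turn": 0}
    - {"offset": [0.0, -0.0015, 0.005], "turn": 0}
    - {"offset": [0.0, -0.0015, 0.008], "turn": 0}
    - {"offset": [0.0, -0.0015, 0.012], "turn": 0}
    - {"offset": [0.0, -0.0015, 0.012], "turn": 0}
    - {"offset": [0.0, -0.0015, 0.012], "turn": 0}

```text
time_s: 6.7
eef_pos: [0.5919, 0.1408, 0.0625]
ee_rot: [[0.555, 0.832, 0.0], [0.832, -0.555, -0.0], [-0.0, 0.0, -1.0]]
wrist_force: [1.0, -1.2, -2.5]
grip_width: 0.228
```

```bash
python3 -c "
from h import *
go(.5924,.1405,.046,56.3)"
```

```text
off [-0.   0.6 16.5] psi 56.32 turn 0.02 t 6.7 pos [591.9 140.8  62.5] F [ 1.  -1.2 -2.5] M [-0.21 -0.23 -0.04] w 20.9
```

Request:
servo_tool:
  commands:
    - {"offset": [0.0, 0, 0.002], "turn": 0}
    - {"offset": [0.0, 0, 0.004], "turn": 0}
    - {"offset": [0.0, 0, 0.006], "turn": 0}
    - {"offset": [0.0, 0, 0.006], "turn": 0}

```text
time_s: 7.2
eef_pos: [0.5923, 0.1408, 0.0565]
ee_rot: [[0.554, 0.832, 0.001], [0.832, -0.554, -0.0], [0.0, 0.001, -1.0]]
wrist_force: [3.7, -2.2, -3.9]
grip_width: 0.231
```

```bash
python3 -c "
from h import *
go(.5924,.1405,.046,56.3)"
```

```text
off [-0.1  0.3 10.5] psi 56.33 turn 0.03 t 7.2 pos [592.3 140.8  56.5] F [ 3.7 -2.2 -3.9] M [-0.5  -0.75  0.04] w 21.2
```

Request:
servo_tool:
  commands:
    - {"offset": [0.0, 0.0008, 0.0], "turn": 0}
    - {"offset": [0.0, 0.0008, 0.003], "turn": 0}
    - {"offset": [0.0, 0.0008, 0.005], "turn": 0}
    - {"offset": [0.0, 0.0008, 0.007], "turn": 0}
    - {"offset": [0.0, 0.0008, 0.007], "turn": 0}

```text
time_s: 7.82
eef_pos: [0.5924, 0.1404, 0.0493]
ee_rot: [[0.555, 0.832, -0.0], [0.832, -0.555, -0.0], [-0.0, -0.0, -1.0]]
wrist_force: [2.3, -2.4, -3.4]
grip_width: 0.23
```

```bash
python3 -c "
from h import *
go(.5924,.1405,.046,56.3)"
```

```text
off [ 0.1 -0.1  3.3] psi 56.32 turn 0.02 t 7.83 pos [592.4 140.4  49.3] F [ 2.3 -2.4 -3.4] M [-0.4  -0.48  0.06] w 21.1
```

Request:
servo_tool:
  commands:
    - {"offset": [0.0, 0.0004, 0.002], "turn": 0}
    - {"offset": [0.0, 0.0004, 0.003], "turn": 0}
    - {"offset": [0.0, 0.0004, 0.004], "turn": 0}
    - {"offset": [0.0, 0.0004, 0.0045], "turn": 0}
    - {"offset": [0.0, 0.0004, 0.0045], "turn": 0}

```text
time_s: 8.45
eef_pos: [0.5926, 0.1403, 0.0457]
ee_rot: [[0.555, 0.832, -0.0], [0.832, -0.555, 0.0], [-0.0, -0.0, -1.0]]
wrist_force: [-2.6, -2.0, 6.7]
grip_width: 0.228
```

```bash
python3 -c "
from h import *
go(.5924,.1405,.046,56.3)"
```

```text
off [ 0.1 -0.3 -0.3] psi 56.32 turn 0.02 t 8.45 pos [592.6 140.3  45.7] F [-2.6 -2.   6.7] M [-0.33  0.33  0.01] w 20.9
```

Request:
servo_tool:
  commands:
    - {"offset": [0, 0, 0], "turn": 0}
    - {"offset": [0, 0, 0], "turn": 0}
    - {"offset": [0, 0, 0], "turn": 0}
    - {"offset": [0, 0, -0.03], "turn": 0}
    - {"offset": [0, 0, -0.08], "turn": 0}
    - {"offset": [0, 0, -0.12], "turn": 0}
    - {"offset": [0, 0, -0.12], "turn": 0}
  jaw: 0.045

```text
time_s: 9.32
eef_pos: [0.595, 0.1408, 0.1685]
ee_rot: [[0.555, 0.832, 0.006], [0.832, -0.555, 0.001], [0.005, 0.004, -1.0]]
wrist_force: [0.7, 0.2, -0.2]
grip_width: 0.491
```

```bash
python3 - <<'E'
from h import *
go(.431,-.192,.15,23)
for n in("top","scene"): cv2.imwrite(f"pics/{n}6.png",read_camera(n))
s=cv2.imread("pics/scene6.png")
print('m',fitdisc(s,"scene",(.4302,-.1909),.01,.033),fitdisc(s,"scene",(.4641,.3641),.01,.039))
print('s',fitdisc(s,"scene",(.592,.141),.04,.030))
crop(s,185,160,110,90,7,"s6c.png")
crop(cv2.imread("pics/top6.png"),80,110,260,130,3,"t6c.png")
E
```

```text
off [-368.   48.   17.] psi 56.32 turn 33.32 t 9.32 pos [595.  140.8 168.5] F [ 0.7  0.2 -0.2] M [-0.03 -0.04 -0.05] w 45.2
m (array([ 0.43011186, -0.19082079]), np.float64(34.470223918018995)) (array([0.46405651, 0.36457953]), np.float64(43.957229302339584))
s (array([0.59069142, 0.14144441]), np.float64(20.588733702500743))
```

View pics/s6c.png

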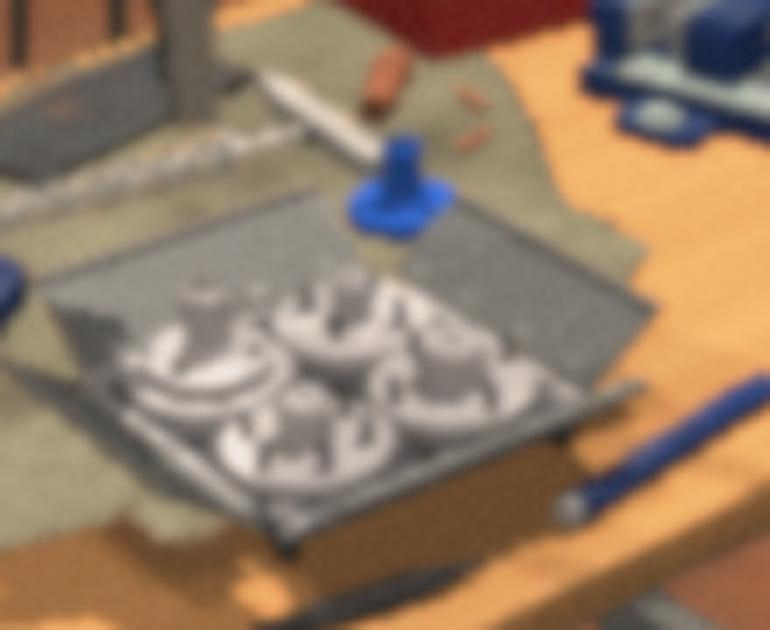

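View pics/t6c.png

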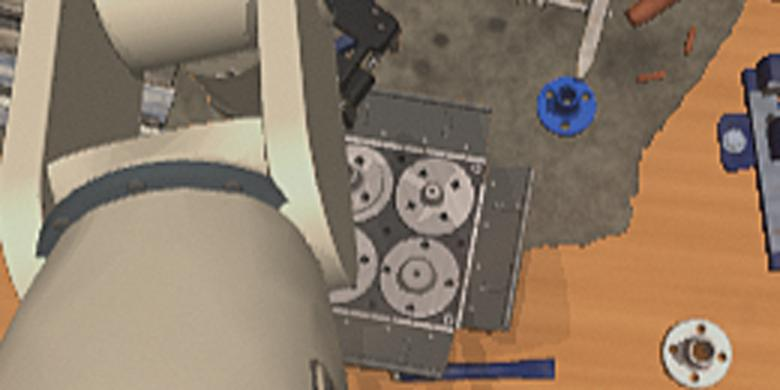

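```bash
python3 -c "
from h import *
go(.4315,-.1917,.1,23)"
```

```text
off [-365.6   50.    64.9] psi 56.32 turn 33.32 t 9.43 pos [592.6 140.2 164.9] F [-0.1 -0.9 -0.2] M [-0.   -0.   -0.07] w 45.5
```

Request:
servo_tool:
  commands:
    - {"offset": [-0.046, 0.006, 0], "turn": 4}
    - {"offset": [-0.092, 0.012, 0], "turn": 9}
    - {"offset": [-0.138, 0.018, 0.0], "turn": 14}
    - {"offset": [-0.184, 0.024, 0.0], "turn": 19}
    - {"offset": [-0.23, 0.03, 0], "turn": 24}
    - {"offset": [-0.276, 0.036, 0.02], "turn": 29}
    - {"offset": [-0.322, 0.042, 0.04], "turn": 33.3}
    - {"offset": [-0.367, 0.048, 0.06], "turn": 33.3}
  jaw: 0.06

```text
time_s: 10.42
eef_pos: [0.4274, -0.1925, 0.1032]
ee_rot: [[0.921, 0.39, -0.002], [0.39, -0.921, 0.001], [-0.002, -0.002, -1.0]]
wrist_force: [0.5, -0.4, 0.3]
grip_width: 0.653
```

Request:
servo_tool:
  commands:
    - {"offset": [0, 0, 0], "turn": 0}
    - {"offset": [0, 0, 0], "turn": 0}
    - {"offset": [0, 0, 0], "turn": 0}

```text
time_s: 10.8
eef_pos: [0.4298, -0.191, 0.1051]
ee_rot: [[0.92, 0.392, 0.0], [0.392, -0.92, 0.0], [0.0, -0.0, -1.0]]
wrist_force: [0.5, -0.4, 0.9]
grip_width: 0.651
```

```bash
python3 - <<'E'
from h import *
go(.4315,-.1917,.016,23)
s=read_camera("scene"); cv2.imwrite("pics/scene7.png",s)
print(fitdisc(s,"scene",(.4302,-.1909),.01,.033))
E
```

```text
off [ 1.3  1.3 89.1] psi 23.09 turn 0.09 t 10.8 pos [ 429.8 -191.   105.1] F [ 0.5 -0.4  0.9] M [-0.04 -0.   -0.01] w 59.8
(array([ 0.42930468, -0.19080429]), np.float64(21.831858066414398))
```

Request:
servo_tool:
  commands:
    - {"offset": [0.0013, 0.0013, 0.03], "turn": 0}
    - {"offset": [0.0013, 0.0013, 0.06], "turn": 0}
    - {"offset": [0.0013, 0.0013, 0.089], "turn": 0}
    - {"offset": [0.0013, 0.0013, 0.089], "turn": 0}
    - {"offset": [0.0013, 0.0013, 0.089], "turn": 0}

```text
time_s: 11.48
eef_pos: [0.4317, -0.1923, 0.0169]
ee_rot: [[0.92, 0.392, 0.001], [0.392, -0.92, -0.0], [0.001, 0.001, -1.0]]
wrist_force: [0.1, 0.1, -0.5]
grip_width: 0.651
```

Request:
servo_tool:
  commands:
    - {"offset": [0, 0, 0], "turn": 0}
    - {"offset": [0, 0, 0], "turn": 0}
    - {"offset": [0, 0, 0], "turn": 0}
    - {"offset": [0, 0, 0], "turn": 0}
    - {"offset": [0, 0, 0], "turn": 0}
    - {"offset": [0, 0, 0], "turn": 0}
  jaw: 0.0

```text
time_s: 12.22
eef_pos: [0.4313, -0.1927, 0.0165]
ee_rot: [[0.92, 0.391, 0.001], [0.391, -0.92, -0.0], [0.0, 0.001, -1.0]]
wrist_force: [-1.2, -0.5, 6.6]
grip_width: 0.289
```

```bash
python3 - <<'E'
from h import *
go(.4315,-.1917,.016,23)
s=read_camera("scene"); cv2.imwrite("pics/scene8.png",s)
crop(s,265,150,80,60,8,"s8c.png")
E
```

```text
off [ 0.6 -0.9  0.5] psi 23.01 turn 0.01 t 12.22 pos [ 431.3 -192.7   16.5] F [-1.2 -0.5  6.6] M [-0.06  0.08 -0.04] w 26.5
```

View pics/s8c.png

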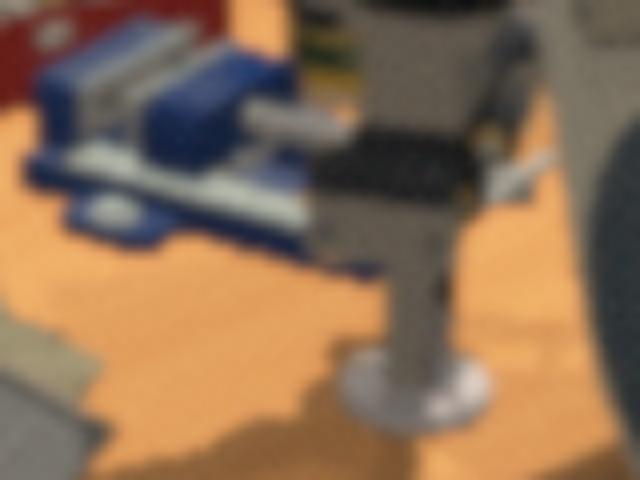

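Request:
servo_tool:
  commands:
    - {"offset": [0, 0, -0.03], "turn": 0}
    - {"offset": [0, 0, -0.065], "turn": 0}
    - {"offset": [0, 0, -0.105], "turn": 0}
    - {"offset": [0, 0, -0.105], "turn": 0}
    - {"offset": [0, 0, -0.105], "turn": 0}

```text
time_s: 12.9
eef_pos: [0.4301, -0.1921, 0.1201]
ee_rot: [[0.92, 0.391, -0.001], [0.391, -0.92, 0.001], [-0.001, -0.001, -1.0]]
wrist_force: [0.4, -0.1, -2.8]
grip_width: 0.284
```

```bash
python3 - <<'E'
from h import *
go(.5797,.0616,.12,58.2)
E
```

```text
off [ 236.9 -175.     0. ] psi 23.02 turn -35.18 t 12.9 pos [ 430.1 -192.1  120.1] F [ 0.4 -0.1 -2.8] M [ 0.03  0.06 -0.01] w 26.1
```

Request:
servo_tool:
  commands:
    - {"offset": [0.024, -0.017, 0], "turn": -4}
    - {"offset": [0.064, -0.046, 0], "turn": -10}
    - {"offset": [0.104, -0.076, 0], "turn": -16}
    - {"offset": [0.144, -0.106, 0], "turn": -22}
    - {"offset": [0.184, -0.136, 0], "turn": -28}
    - {"offset": [0.216, -0.16, 0], "turn": -33}
    - {"offset": [0.2365, -0.1755, 0], "turn": -35.2}
    - {"offset": [0.2365, -0.1755, 0], "turn": -35.2}

```text
time_s: 13.9
eef_pos: [0.5798, 0.0625, 0.1196]
ee_rot: [[0.526, 0.851, -0.002], [0.851, -0.526, -0.0], [-0.001, -0.002, -1.0]]
wrist_force: [-0.0, 0.1, -2.5]
grip_width: 0.283
```

Request:
servo_tool:
  commands:
    - {"offset": [0, 0, 0.02], "turn": 0}
    - {"offset": [0, 0, 0.046], "turn": 0}
    - {"offset": [0, 0, 0.046], "turn": 0}
    - {"offset": [0, 0, 0.046], "turn": 0}
    - {"offset": [0, 0, 0.046], "turn": 0}

```text
time_s: 14.52
eef_pos: [0.5806, 0.0612, 0.0761]
ee_rot: [[0.527, 0.85, 0.001], [0.85, -0.527, 0.0], [0.001, 0.001, -1.0]]
wrist_force: [0.2, -0.2, -2.7]
grip_width: 0.289
```

```bash
python3 - <<'E'
from h import *
go(.5797,.0616,.063,58.2)
s=read_camera("scene"); cv2.imwrite("pics/scene9.png",s)
go(.5797,.0616,.063,58.2)
t=read_camera("top"); cv2.imwrite("pics/top9.png",t)
go(.5797,.0616,.063,58.2)
print(fitdisc(s,"scene",(.5795,.062),.068,.033))
crop(s,185,150,100,90,7,"s9c.png")
crop(t,80,110,260,130,3,"t9c.png")
E
```

```text
off [-0.2 -1.  13.1] psi 58.19 turn -0.01 t 14.53 pos [580.6  61.2  76.1] F [ 0.2 -0.2 -2.7] M [-0.03 -0.05  0.01] w 26.5
off [-0.3 -0.9 13.1] psi 58.2 turn -0.0 t 14.57 pos [580.6  61.4  76.1] F [ 0.5 -0.2 -2.3] M [-0.05 -0.02 -0.04] w 26.4
off [-0.3 -0.7 12.9] psi 58.21 turn 0.01 t 14.62 pos [580.5  61.5  75.9] F [-0.8 -0.3 -3. ] M [-0.01 -0.03 -0.01] w 26.2
(array([0.58168213, 0.05975327]), np.float64(16.608422264887547))
```

View pics/s9c.png

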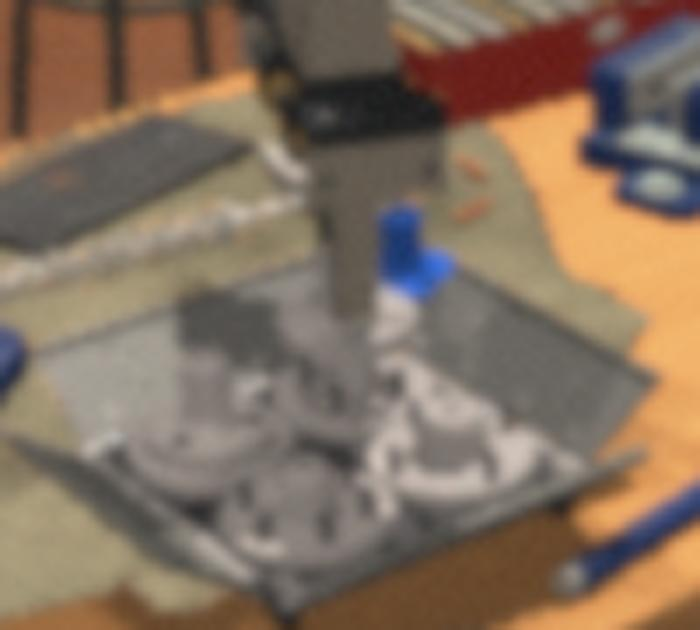

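View pics/t9c.png

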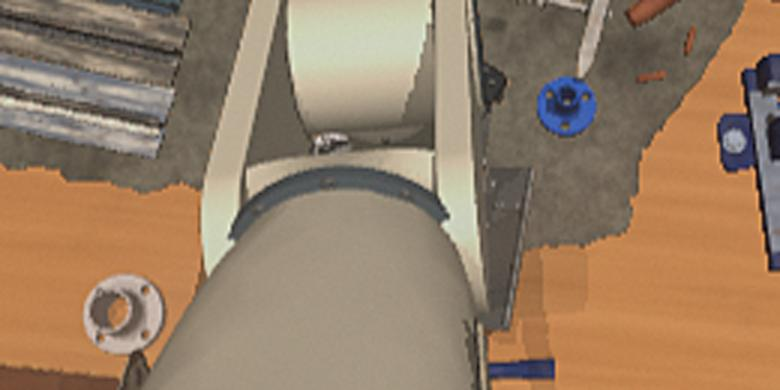

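Request:
servo_tool:
  commands:
    - {"offset": [-0.0003, -0.0008, 0.003], "turn": 0}
    - {"offset": [-0.0003, -0.0008, 0.007], "turn": 0}
    - {"offset": [-0.0003, -0.0008, 0.01], "turn": 0}
    - {"offset": [-0.0003, -0.0008, 0.013], "turn": 0}
    - {"offset": [-0.0003, -0.0008, 0.013], "turn": 0}
    - {"offset": [-0.0003, -0.0008, 0.013], "turn": 0}

```text
time_s: 15.38
eef_pos: [0.5794, 0.0615, 0.062]
ee_rot: [[0.527, 0.85, 0.0], [0.85, -0.527, -0.0], [-0.0, 0.0, -1.0]]
wrist_force: [1.6, -3.2, -4.7]
grip_width: 0.288
```

```bash
python3 - <<'E'
from h import *
go(.5797,.0616,.063,58.2)
E
```

```text
off [ 0.3  0.2 -1. ] psi 58.22 turn 0.02 t 15.38 pos [579.4  61.5  62. ] F [ 1.6 -3.2 -4.7] M [-0.62 -0.41 -0.  ] w 26.5
```

Request:
servo_tool:
  commands:
    - {"offset": [-0.0004, 0.0007, 0.0], "turn": 0}
    - {"offset": [-0.0004, 0.0007, 0.002], "turn": 0}
    - {"offset": [-0.0004, 0.0007, 0.004], "turn": 0}
    - {"offset": [-0.0004, 0.0007, 0.006], "turn": 0}
    - {"offset": [-0.0004, 0.0007, 0.006], "turn": 0}

```text
time_s: 16.0
eef_pos: [0.5795, 0.061, 0.0559]
ee_rot: [[0.527, 0.85, -0.0], [0.85, -0.527, -0.0], [-0.0, -0.0, -1.0]]
wrist_force: [0.6, -0.6, -3.2]
grip_width: 0.288
```

```bash
python3 - <<'E'
from h import *
go(.5797,.0616,.063,58.2)
E
```

```text
off [ 0.6 -0.1 -7.1] psi 58.22 turn 0.02 t 16.0 pos [579.5  61.   55.9] F [ 0.6 -0.6 -3.2] M [-0.15 -0.13  0.02] w 26.5
```

Request:
servo_tool:
  commands:
    - {"offset": [0, 0, 0.0025], "turn": 0}
    - {"offset": [0, 0, 0.005], "turn": 0}
    - {"offset": [0, 0, 0.007], "turn": 0}
    - {"offset": [0, 0, 0.009], "turn": 0}
    - {"offset": [0, 0, 0.0105], "turn": 0}
    - {"offset": [0, 0, 0.0105], "turn": 0}

```text
time_s: 16.75
eef_pos: [0.5795, 0.061, 0.0465]
ee_rot: [[0.527, 0.85, -0.0], [0.85, -0.527, 0.0], [-0.0, -0.0, -1.0]]
wrist_force: [-3.4, -0.6, 8.9]
grip_width: 0.284
```

```bash
python3 - <<'E'
from h import *
go(.5797,.0616,.063,58.2)
E
```

```text
off [  0.6  -0.1 -16.5] psi 58.22 turn 0.02 t 16.75 pos [579.5  61.   46.5] F [-3.4 -0.6  8.9] M [-0.22  0.62  0.01] w 26.1
```

Request:
servo_tool:
  commands:
    - {"offset": [0, 0, 0], "turn": 0}
    - {"offset": [0, 0, 0], "turn": 0}
    - {"offset": [0, 0, 0], "turn": 0}
    - {"offset": [0, 0, -0.03], "turn": 0}
    - {"offset": [0, 0, -0.08], "turn": 0}
    - {"offset": [0, 0, -0.12], "turn": 0}
    - {"offset": [0, 0, -0.12], "turn": 0}
  jaw: 0.045

```text
time_s: 17.62
eef_pos: [0.5818, 0.0612, 0.1689]
ee_rot: [[0.527, 0.85, 0.006], [0.85, -0.527, 0.001], [0.004, 0.005, -1.0]]
wrist_force: [-0.4, 0.4, -1.5]
grip_width: 0.491
```

```bash
python3 - <<'E'
from h import *
go(.465,.364,.15,23)
for n in("top","scene"): cv2.imwrite(f"pics/{n}10.png",read_camera(n))
s=cv2.imread("pics/scene10.png");t=cv2.imread("pics/top10.png")
print('xl',fitdisc(s,"scene",(.4641,.3641),.01,.039),fitdisc(t,"top",(.4657,.3635),.01,.039),phase(t,"top",(.4657,.3635),.005,.031,4))
print('s,m',fitdisc(s,"scene",(.592,.141),.04,.030),fitdisc(s,"scene",(.579,.062),.04,.033))
crop(s,185,160,110,90,7,"s10c.png")
crop(t,80,110,200,130,4,"t10c.png")
E
```

```text
off [ 195.8 -258.8   18.4] psi 58.22 turn 35.22 t 17.62 pos [581.8  61.2 168.9] F [-0.4  0.4 -1.5] M [-0.02 -0.04 -0.01] w 45.1
xl (array([0.46415578, 0.3637975 ]), np.float64(54.55993494336599)) (array([0.46569543, 0.36346824]), np.float64(73.06576818171482)) (array([48.66,  0.59,  0.  ]), np.float64(68.2))
s,m (array([0.57432105, 0.16381472]), np.float64(8.627121031406372)) (array([0.57743791, 0.06285486]), np.float64(20.104314172057794))
```

View pics/s10c.png

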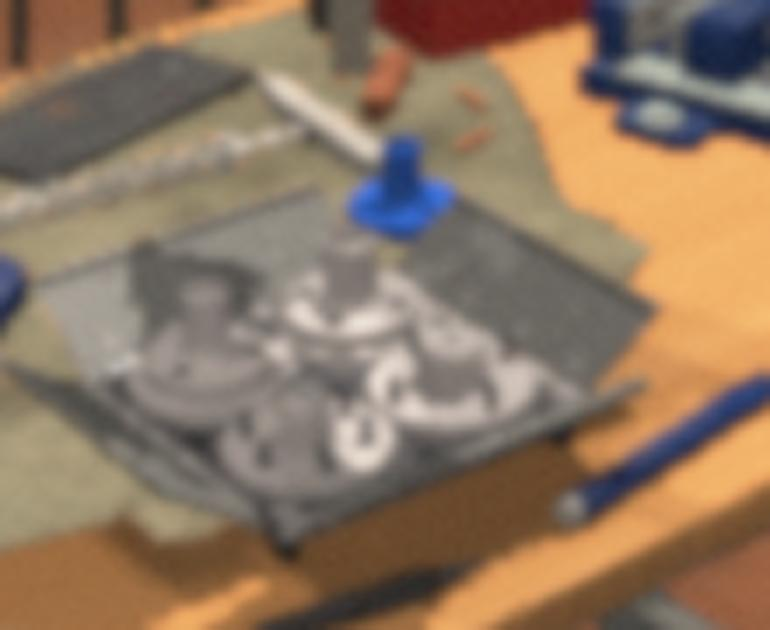

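View pics/t10c.png

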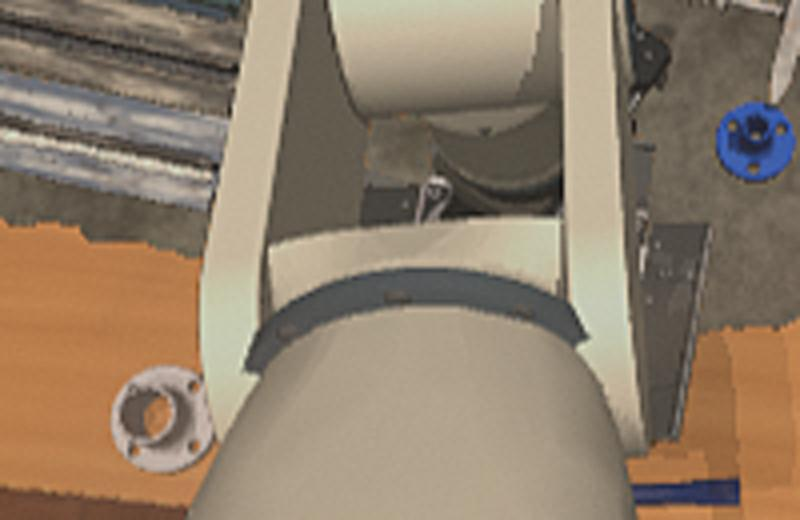

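```bash
python3 -c "
from h import *
go(.4649,.3637,.1,58.2)"
```

```text
off [ 197.  -256.8   65.4] psi 58.22 turn 0.02 t 17.73 pos [579.4  61.  165.4] F [-0.3  0.6  0.7] M [ 0.04 -0.02 -0.01] w 45.1
```

Request:
servo_tool:
  commands:
    - {"offset": [0.025, -0.032, 0], "turn": 0}
    - {"offset": [0.055, -0.072, 0], "turn": 0}
    - {"offset": [0.085, -0.111, 0.0], "turn": 0}
    - {"offset": [0.115, -0.15, 0.0], "turn": 0}
    - {"offset": [0.145, -0.189, 0], "turn": 0}
    - {"offset": [0.175, -0.228, 0.02], "turn": 0}
    - {"offset": [0.197, -0.257, 0.05], "turn": 0}
    - {"offset": [0.197, -0.257, 0.06], "turn": 0}
  jaw: 0.072

```text
time_s: 18.73
eef_pos: [0.4621, 0.3644, 0.1021]
ee_rot: [[0.524, 0.852, -0.004], [0.852, -0.524, -0.003], [-0.005, -0.002, -1.0]]
wrist_force: [0.1, 1.1, -0.2]
grip_width: 0.781
```

Request:
servo_tool:
  commands:
    - {"offset": [0, 0, 0], "turn": 0}
    - {"offset": [0, 0, 0], "turn": 0}
    - {"offset": [0, 0, 0], "turn": 0}

```text
time_s: 19.1
eef_pos: [0.4657, 0.3633, 0.1064]
ee_rot: [[0.528, 0.849, 0.001], [0.849, -0.528, 0.001], [0.001, 0.0, -1.0]]
wrist_force: [-0.8, -1.0, -0.3]
grip_width: 0.785
```

```bash
python3 - <<'E'
from h import *
go(.4649,.3637,.016,58.2)
s=read_camera("scene"); cv2.imwrite("pics/scene11.png",s)
print(fitdisc(s,"scene",(.4641,.3641),.01,.039))
crop(s,150,200,80,80,7,"s11c.png")
E
```

```text
off [-0.2 -1.  90.4] psi 58.14 turn -0.06 t 19.1 pos [465.7 363.3 106.4] F [-0.8 -1.  -0.3] M [-0.04 -0.    0.  ] w 72.1
(array([0.46385899, 0.36385983]), np.float64(40.99879795670187))
```

View pics/s11c.png

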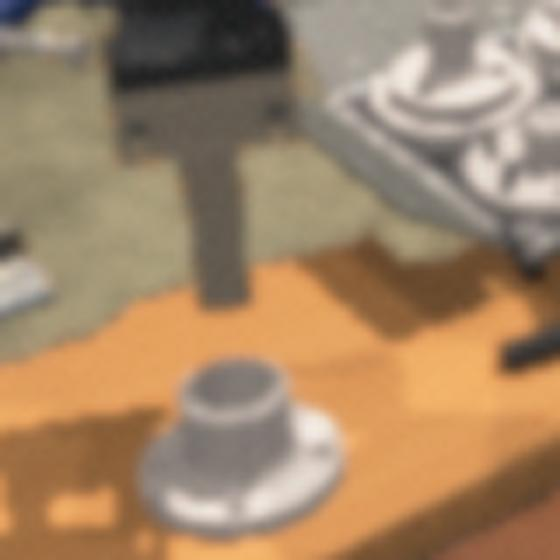

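Request:
servo_tool:
  commands:
    - {"offset": [0, -0.001, 0.03], "turn": 0}
    - {"offset": [0, -0.001, 0.06], "turn": 0}
    - {"offset": [0, -0.001, 0.09], "turn": 0}
    - {"offset": [0, -0.001, 0.09], "turn": 0}
    - {"offset": [0, -0.001, 0.09], "turn": 0}

```text
time_s: 19.77
eef_pos: [0.4647, 0.3646, 0.0167]
ee_rot: [[0.527, 0.85, 0.001], [0.85, -0.527, 0.001], [0.001, 0.0, -1.0]]
wrist_force: [0.7, 0.2, -0.3]
grip_width: 0.785
```

Request:
servo_tool:
  commands:
    - {"offset": [0, 0, 0], "turn": 0}
    - {"offset": [0, 0, 0], "turn": 0}
    - {"offset": [0, 0, 0], "turn": 0}
    - {"offset": [0, 0, 0], "turn": 0}
    - {"offset": [0, 0, 0], "turn": 0}
    - {"offset": [0, 0, 0], "turn": 0}
  jaw: 0.0

```text
time_s: 20.52
eef_pos: [0.4645, 0.3645, 0.0162]
ee_rot: [[0.526, 0.85, 0.001], [0.85, -0.526, 0.0], [0.001, 0.001, -1.0]]
wrist_force: [1.0, -1.9, 6.7]
grip_width: 0.455
```

```bash
python3 -c "
from h import *
go(.4649,.3637,.12,58.2)"
```

```text
off [  -0.4    0.8 -103.8] psi 58.24 turn 0.04 t 20.52 pos [464.5 364.5  16.2] F [ 1.  -1.9  6.7] M [-0.47 -0.32  0.14] w 41.8
```

Request:
servo_tool:
  commands:
    - {"offset": [0, 0, -0.03], "turn": 0}
    - {"offset": [0, 0, -0.065], "turn": 0}
    - {"offset": [0, 0, -0.105], "turn": 0}
    - {"offset": [0, 0, -0.105], "turn": 0}
    - {"offset": [0, 0, -0.105], "turn": 0}

```text
time_s: 21.15
eef_pos: [0.463, 0.3637, 0.1191]
ee_rot: [[0.527, 0.85, -0.002], [0.85, -0.527, -0.001], [-0.002, -0.001, -1.0]]
wrist_force: [-0.1, 0.3, -6.3]
grip_width: 0.449
```

```bash
python3 -c "
from h import *
go(.5008,.0743,.12,87.5)"
```

```text
off [-226.1  184.5   -0.6] psi 58.22 turn -29.28 t 21.15 pos [463.  363.7 119.1] F [-0.1  0.3 -6.3] M [-0.05  0.01 -0.  ] w 41.3
```

Request:
servo_tool:
  commands:
    - {"offset": [-0.024, 0.019, 0], "turn": -4}
    - {"offset": [-0.06, 0.049, 0], "turn": -9}
    - {"offset": [-0.1, 0.081, 0], "turn": -14}
    - {"offset": [-0.14, 0.114, 0], "turn": -19}
    - {"offset": [-0.178, 0.146, 0], "turn": -24}
    - {"offset": [-0.208, 0.17, 0], "turn": -28}
    - {"offset": [-0.226, 0.185, 0], "turn": -29.3}
    - {"offset": [-0.226, 0.185, 0], "turn": -29.3}

```text
time_s: 22.15
eef_pos: [0.5009, 0.0733, 0.1187]
ee_rot: [[0.046, 0.999, -0.003], [0.999, -0.046, -0.001], [-0.001, -0.003, -1.0]]
wrist_force: [0.2, 0.8, -5.6]
grip_width: 0.449
```

Request:
servo_tool:
  commands:
    - {"offset": [0, 0, 0.02], "turn": 0}
    - {"offset": [0, 0, 0.046], "turn": 0}
    - {"offset": [0, 0, 0.046], "turn": 0}
    - {"offset": [0, 0, 0.046], "turn": 0}
    - {"offset": [0, 0, 0.046], "turn": 0}

```text
time_s: 22.78
eef_pos: [0.5028, 0.0752, 0.0753]
ee_rot: [[0.043, 0.999, 0.001], [0.999, -0.043, 0.0], [0.0, 0.001, -1.0]]
wrist_force: [-0.4, -1.4, -3.8]
grip_width: 0.458
```

```bash
python3 - <<'E'
from h import *
go(.5008,.0743,.063,87.5)
s=read_camera("scene"); cv2.imwrite("pics/scene12.png",s)
go(.5008,.0743,.063,87.5)
print(fitdisc(s,"scene",(.5,.0745),.068,.039))
crop(s,185,150,100,90,7,"s12c.png")
E
```

```text
off [-1.  -2.  12.3] psi 87.54 turn 0.04 t 22.77 pos [502.8  75.2  75.3] F [-0.4 -1.4 -3.8] M [-0.03 -0.17  0.01] w 42.1
off [-0.9 -2.  12.4] psi 87.53 turn 0.03 t 22.82 pos [502.8  75.1  75.4] F [ 0.   0.1 -5.4] M [-0.06 -0.03 -0.04] w 41.5
(array([0.50121907, 0.07410853]), np.float64(6.479767438644695))
```

View pics/s12c.png

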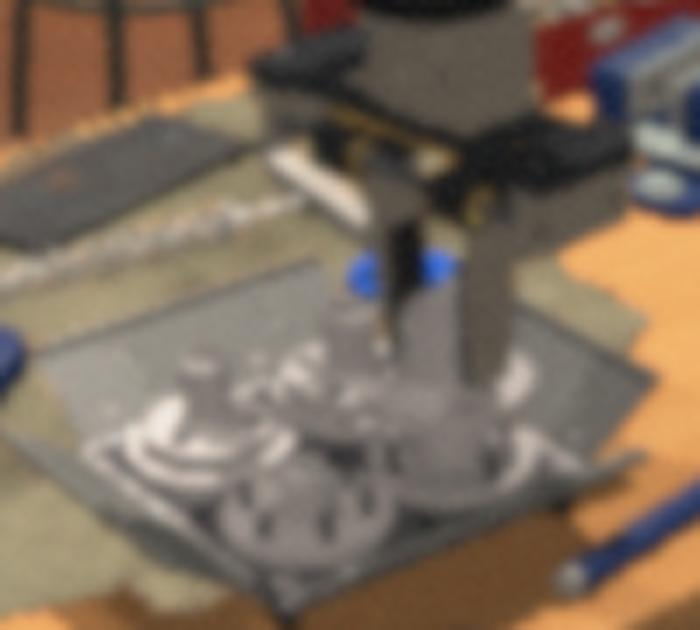

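Request:
servo_tool:
  commands:
    - {"offset": [-0.0007, -0.0019, 0.003], "turn": 0}
    - {"offset": [-0.0007, -0.0019, 0.007], "turn": 0}
    - {"offset": [-0.0007, -0.0019, 0.01], "turn": 0}
    - {"offset": [-0.0007, -0.0019, 0.0125], "turn": 0}
    - {"offset": [-0.0007, -0.0019, 0.0125], "turn": 0}
    - {"offset": [-0.0007, -0.0019, 0.0125], "turn": 0}

```text
time_s: 23.58
eef_pos: [0.5006, 0.0742, 0.0621]
ee_rot: [[0.043, 0.999, 0.001], [0.999, -0.043, 0.0], [0.0, 0.0, -1.0]]
wrist_force: [1.9, 0.0, -5.1]
grip_width: 0.45
```

```bash
python3 - <<'E'
from h import *
go(.5008,.0743,.063,87.5)
E
```

```text
off [ 0.1  0.2 -0.9] psi 87.52 turn 0.02 t 23.57 pos [500.6  74.2  62.1] F [ 1.9  0.  -5.1] M [-0.08 -0.47 -0.01] w 41.3
```

Request:
servo_tool:
  commands:
    - {"offset": [0, 0.0004, 0.001], "turn": 0}
    - {"offset": [0, 0.0004, 0.0025], "turn": 0}
    - {"offset": [0, 0.0004, 0.0045], "turn": 0}
    - {"offset": [0, 0.0004, 0.0065], "turn": 0}
    - {"offset": [0, 0.0004, 0.0065], "turn": 0}

```text
time_s: 24.2
eef_pos: [0.5008, 0.0742, 0.0554]
ee_rot: [[0.043, 0.999, 0.0], [0.999, -0.043, 0.0], [0.0, 0.0, -1.0]]
wrist_force: [2.5, 1.0, -5.9]
grip_width: 0.455
```

```bash
python3 - <<'E'
from h import *
go(.5008,.0743,.063,87.5)
E
```

```text
off [ 0.1 -0.  -7.6] psi 87.52 turn 0.02 t 24.2 pos [500.8  74.2  55.4] F [ 2.5  1.  -5.9] M [-0.02 -0.47  0.02] w 41.8
```

Request:
servo_tool:
  commands:
    - {"offset": [0, 0.0005, 0.0025], "turn": 0}
    - {"offset": [0, 0.0005, 0.005], "turn": 0}
    - {"offset": [0, 0.0005, 0.007], "turn": 0}
    - {"offset": [0, 0.0005, 0.009], "turn": 0}
    - {"offset": [0, 0.0005, 0.01], "turn": 0}
    - {"offset": [0, 0.0005, 0.01], "turn": 0}

```text
time_s: 24.95
eef_pos: [0.5009, 0.0741, 0.0462]
ee_rot: [[0.043, 0.999, -0.0], [0.999, -0.043, -0.0], [-0.0, -0.0, -1.0]]
wrist_force: [-3.3, -0.0, 6.9]
grip_width: 0.452
```

```bash
python3 - <<'E'
from h import *
go(.5008,.0743,.063,87.5)
E
```

```text
off [  0.2  -0.1 -16.8] psi 87.52 turn 0.02 t 24.95 pos [500.9  74.1  46.2] F [-3.3 -0.   6.9] M [-0.11  0.42  0.09] w 41.5
```

Request:
servo_tool:
  commands:
    - {"offset": [0, 0, 0], "turn": 0}
    - {"offset": [0, 0, 0], "turn": 0}
    - {"offset": [0, 0, 0], "turn": 0}
    - {"offset": [0, 0, -0.03], "turn": 0}
    - {"offset": [0, 0, -0.08], "turn": 0}
    - {"offset": [0, 0, -0.12], "turn": 0}
    - {"offset": [0, 0, -0.12], "turn": 0}
  jaw: 0.054

```text
time_s: 25.82
eef_pos: [0.5034, 0.0745, 0.1686]
ee_rot: [[0.043, 0.999, 0.006], [0.999, -0.043, 0.001], [0.001, 0.006, -1.0]]
wrist_force: [-0.1, -0.2, -0.2]
grip_width: 0.592
```

Request:
servo_tool:
  commands:
    - {"offset": [-0.05, 0, 0], "turn": 0}
    - {"offset": [-0.1, 0, 0], "turn": 0}
    - {"offset": [-0.15, 0, 0], "turn": 0}
    - {"offset": [-0.2, 0, 0], "turn": 0}
    - {"offset": [-0.25, 0, 0], "turn": 0}
    - {"offset": [-0.3, 0, 0], "turn": 0}
    - {"offset": [-0.3, 0, 0], "turn": 0}
  jaw: 0.0

```text
time_s: 26.7
eef_pos: [0.4875, -0.2281, 0.1643]
ee_rot: [[0.047, 0.999, -0.001], [0.999, -0.047, 0.0], [-0.0, -0.001, -1.0]]
wrist_force: [-0.1, -0.1, -0.3]
grip_width: 0.005
```

```bash
python3 - <<'E'
from ov import *
for n in("top","scene"): cv2.imwrite(f"pics/{n}13.png",read_camera(n))
s=cv2.imread("pics/scene13.png");t=cv2.imread("pics/top13.png")
go(0.5,-.2,.1)
F=fixcent([.5472,.1071,-.1599])
for k,c,R,r,N in(("s",F[0],.03,.021,3),("m",F[1],.033,.0235,4),("xl",F[3],.039,.031,4)):
    a=fitdisc(t,"top",c,.04,R); print(k,a,c,fitdisc(s,"scene",c+[-.0012,.0006],.04,R))
crop(s,185,150,120,100,6,"s13c.png")
crop(t,150,130,120,110,6,"t13c.png")
E
```

```text
off [25.8 11.5 64.4] psi 87.44 turn None t 26.8 pos [ 487.4 -225.4  164.4] F [-0.1  0.9  0.1] M [-0.03 -0.05  0.01] w 0.3
s (array([0.59687354, 0.14396261]), np.float64(42.38040225276489)) [0.59305851 0.14022095] (array([0.59100406, 0.14045467]), np.float64(20.811455455268423))
m (array([0.58173809, 0.06389572]), np.float64(60.70085718256792)) [0.58032095 0.06124149] (array([0.57941484, 0.06313771]), np.float64(23.537916318331842))
xl (array([0.50050716, 0.07383186]), np.float64(109.32588049453092)) [0.50134149 0.07397905] (array([0.49799454, 0.07540753]), np.float64(30.911289251520397))
```

View pics/s13c.png

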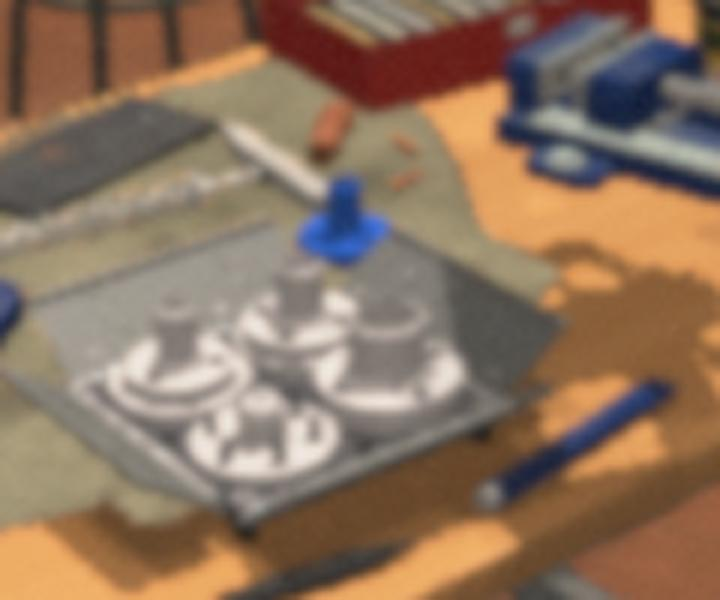

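View pics/t13c.png

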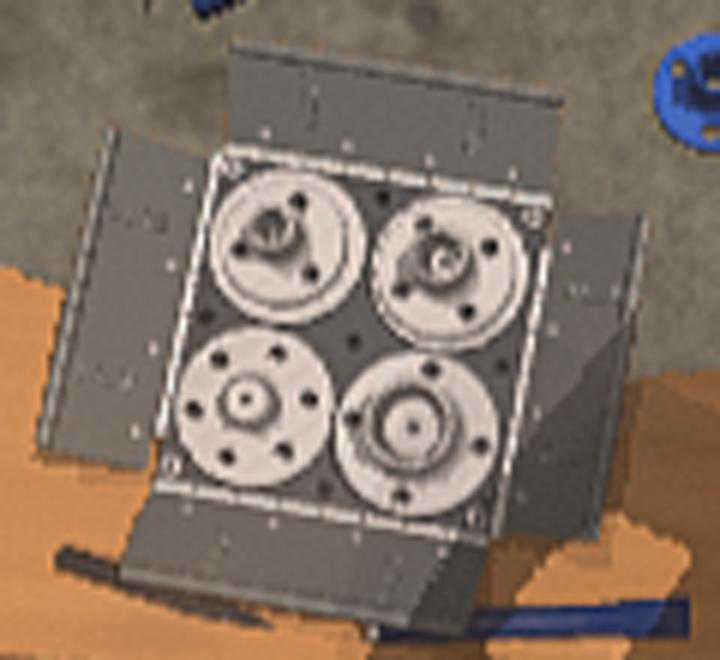

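```bash
python3 - <<'E'
from h import *
print(tri((249.7,220),(279.2,204.2)))
c=np.array([.5466,.1074]);a=-.1595
ax=np.array([np.cos(a),np.sin(a)]);ay=np.array([-ax[1],ax[0]])
print(ax,ay)
for n,d in(("front",-ax),("back",ax),("left",ay),("right",-ay)):
    e=c+d*.14; print(n,e.round(4),proj("top",[*e,.02]).round(1),proj("scene",[*e,.02]).round(1))
for p in((253.5,193),(198.3,230.8),(163,178.7),(216,142)): print(p,atz("top",p,.02).round(4))
# front clutter near
for p in((195,234),(211.7,235.5)): print(atz("top",p,.005).round(4))
t=cv2.imread("pics/top13.png"); crop(t,155,205,120,45,6,"t14.png")
E
```

```text
(array([ 0.44913904, -0.01372035,  0.0478529 ]), np.float64(0.001199739814093818))
[ 0.98730682 -0.15882457] [0.15882457 0.98730682]
front [0.4084 0.1296] [199.4 234.5] [258.3 234.1]
back [0.6848 0.0852] [217.6 141.2] [209.2 200.3]
left [0.5688 0.2456] [161.8 179. ] [193.7 230.8]
right [ 0.5244 -0.0308] [256.1 194.8] [265.9 202.7]
(253.5, 193) [ 0.5295 -0.0234  0.02  ]
(198.3, 230.8) [0.4189 0.1331 0.02  ]
(163, 178.7) [0.5697 0.2421 0.02  ]
(216, 142) [0.6822 0.0899 0.02  ]
[0.4104 0.1448 0.005 ]
[0.4065 0.0963 0.005 ]
```

View pics/t14.png

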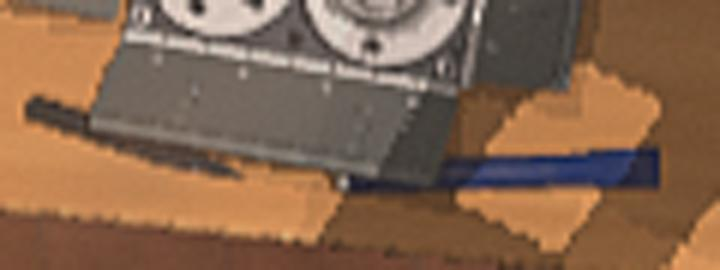

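```bash
python3 - <<'E'
from h import *
c=np.array([.5466,.1074,0]);a=-.1595
ax=np.array([np.cos(a),np.sin(a),0]);ay=np.array([-ax[1],ax[0],0])
t=cv2.imread("pics/top13.png");s=cv2.imread("pics/scene13.png")
cols=[(0,0,255),(0,255,0),(255,0,0),(0,255,255),(255,0,255)]
def draw(im,n,x0,y0,w,h,S,fn):
    I=cv2.resize(im[y0:y0+h,x0:x0+w],None,fx=S,fy=S,interpolation=cv2.INTER_CUBIC)
    for d,l,L in((-ax,ay,.082),(ax,ay,.082),(ay,ax,.079),(-ay,ax,.079)):
        for th,col in zip((0,15,30,45),cols):
            e=c+d*(.084+.056*np.cos(np.radians(th)))+[0,0,.02+.056*np.sin(np.radians(th))]
            uv=((proj(n,np.array([e-l*L,e+l*L]))+.5-[x0,y0])*S-.5).round().astype(int)
            cv2.line(I,tuple(map(int,uv[0])),tuple(map(int,uv[1])),col,1)
    cv2.imwrite("pics/"+fn,I)
draw(t,"top",150,130,120,110,6,"g_t.png")
draw(s,"scene",180,165,110,90,7,"g_s.png")
E
```

```text
(no output)
```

View pics/g_t.png

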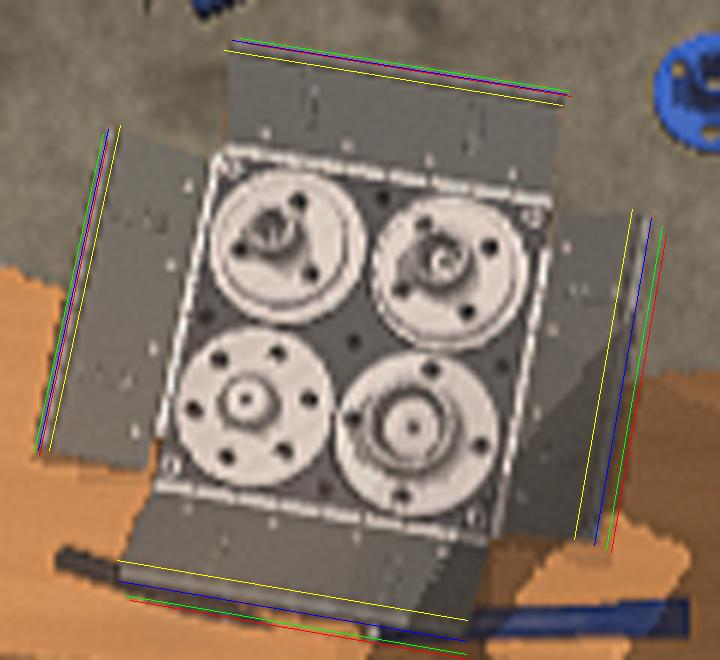

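View pics/g_s.png

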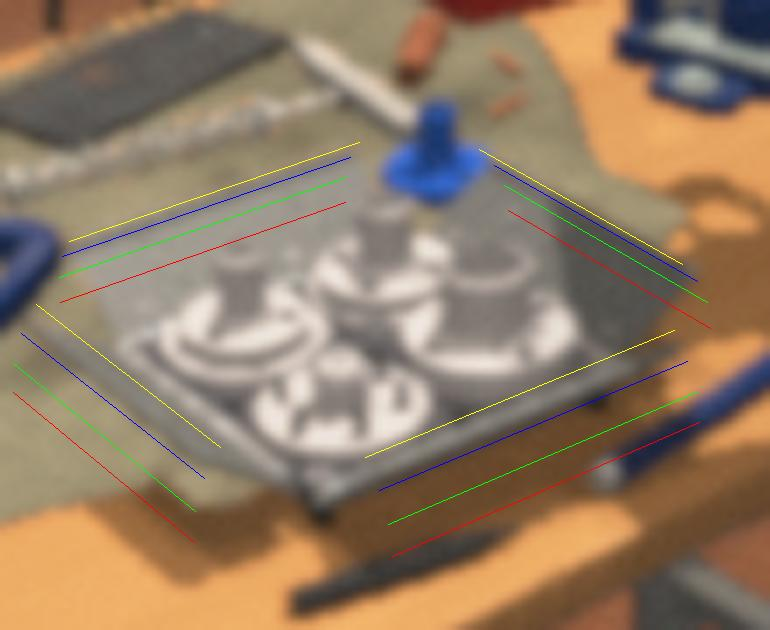

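```bash
python3 -c "
from h import *
go(.5204,-.0555,.1,80.9)"
```

```text
off [171.1  25.5  64.6] psi 87.44 turn 6.54 t 26.8 pos [ 487.4 -225.4  164.4] F [-0.1  0.9  0.1] M [-0.03 -0.05  0.01] w 0.3
```

Request:
servo_tool:
  commands:
    - {"offset": [0.05, 0.007, 0.02], "turn": 2}
    - {"offset": [0.1, 0.014, 0.04], "turn": 4}
    - {"offset": [0.14, 0.021, 0.06], "turn": 6.5}
    - {"offset": [0.171, 0.0255, 0.065], "turn": 6.5}
    - {"offset": [0.171, 0.0255, 0.065], "turn": 6.5}
    - {"offset": [0.171, 0.0255, 0.065], "turn": 6.5}

```text
time_s: 27.55
eef_pos: [0.5208, -0.0554, 0.1005]
ee_rot: [[0.154, 0.988, -0.0], [0.988, -0.154, -0.0], [-0.0, -0.0, -1.0]]
wrist_force: [0.5, 0.2, -1.1]
grip_width: 0.005
```

```bash
python3 - <<'E'
from h import *
go(.5204,-.0555,.036,80.9)
s=read_camera("scene"); cv2.imwrite("pics/scene15.png",s)
crop(s,185,120,130,120,5,"s15c.png")
E
```

```text
off [-0.2 -0.3 64.5] psi 81.12 turn 0.22 t 27.55 pos [520.8 -55.4 100.5] F [ 0.5  0.2 -1.1] M [-0.04 -0.08 -0.02] w 0.4
```

View pics/s15c.png

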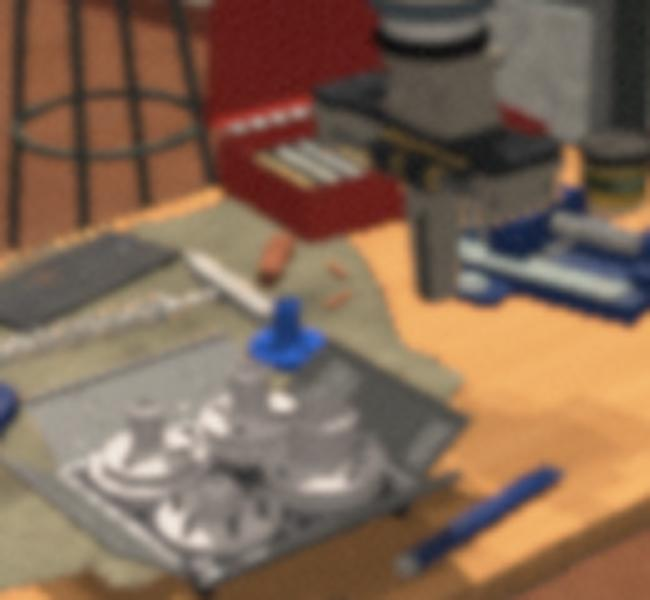

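Descend outside the right guard, then approach until contact.

Request:
servo_tool:
  commands:
    - {"offset": [0, 0, 0.03], "turn": 0}
    - {"offset": [0, 0, 0.0645], "turn": 0}
    - {"offset": [0, 0, 0.0645], "turn": 0}
    - {"offset": [0.008, 0, 0.0645], "turn": 0}
    - {"offset": [0.016, 0, 0.0645], "turn": 0}
    - {"offset": [0.022, 0, 0.0645], "turn": 0}
    - {"offset": [0.022, 0, 0.0645], "turn": 0}

```text
time_s: 28.48
eef_pos: [0.5253, -0.0348, 0.0374]
ee_rot: [[0.154, 0.988, 0.002], [0.988, -0.154, -0.002], [-0.002, 0.002, -1.0]]
wrist_force: [-1.2, -8.3, 7.1]
grip_width: 0.004
```

```bash
python3 - <<'E'
from h import *
go(.5204,-.0555,.036,80.9)
s=read_camera("scene"); cv2.imwrite("pics/scene16.png",s)
crop(s,185,120,130,120,5,"s16c.png")
E
```

```text
off [-21.2  -1.7   1.4] psi 81.14 turn 0.24 t 28.48 pos [525.3 -34.8  37.4] F [-1.2 -8.3  7.1] M [-1.59  0.27 -0.  ] w 0.4
```

View pics/s16c.png

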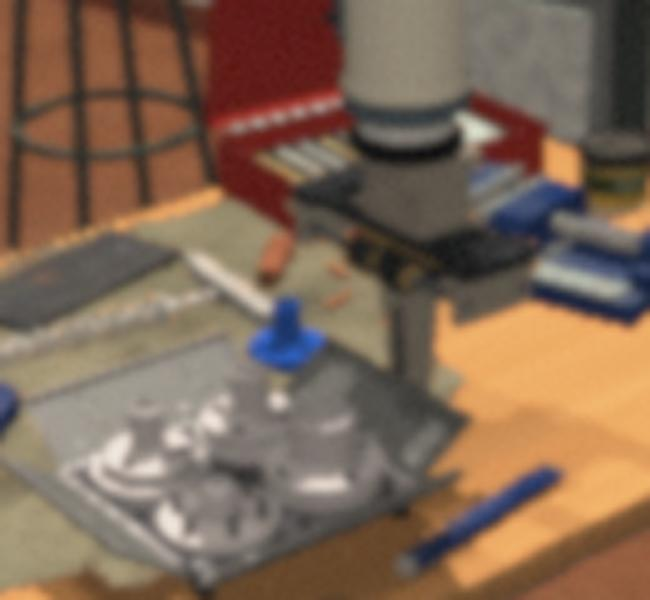

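Request:
servo_tool:
  commands:
    - {"offset": [0.005, 0, -0.005], "turn": 0}
    - {"offset": [0.0085, 0, -0.008], "turn": 0}
    - {"offset": [0.012, 0, -0.011], "turn": 0}
    - {"offset": [0.016, 0, -0.014], "turn": 0}
    - {"offset": [0.02, 0, -0.0165], "turn": 0}
    - {"offset": [0.024, 0, -0.019], "turn": 0}
    - {"offset": [0.024, 0, -0.019], "turn": 0}

```text
time_s: 29.4
eef_pos: [0.5291, -0.0102, 0.056]
ee_rot: [[0.155, 0.988, 0.002], [0.988, -0.155, -0.0], [-0.0, 0.002, -1.0]]
wrist_force: [1.2, -2.9, 1.1]
grip_width: 0.006
```

```bash
python3 - <<'E'
from h import *
go(.5204,-.0555,.036,80.9)
s=read_camera("scene"); cv2.imwrite("pics/scene17.png",s)
crop(s,185,120,130,120,5,"s17c.png")
E
```

```text
off [-46.1  -1.6  20. ] psi 81.06 turn 0.16 t 29.4 pos [529.1 -10.2  56. ] F [ 1.2 -2.9  1.1] M [-0.46 -0.14 -0.05] w 0.6
```

View pics/s17c.png

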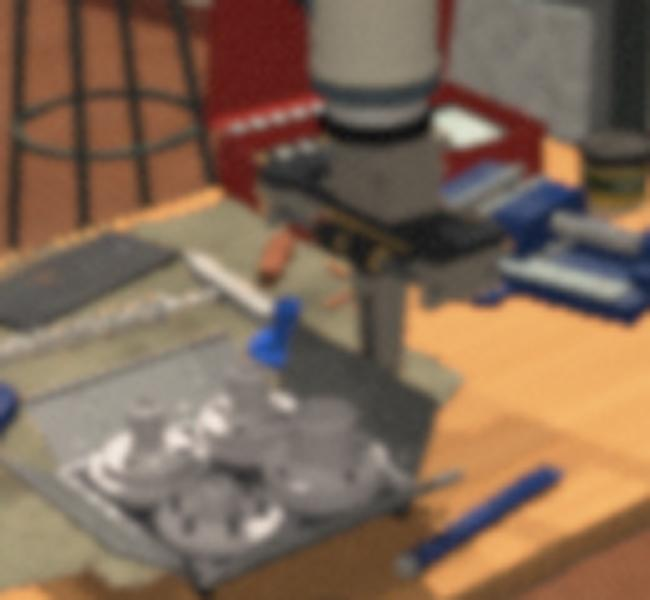

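Request:
servo_tool:
  commands:
    - {"offset": [0.005, 0, -0.002], "turn": 0}
    - {"offset": [0.009, 0, -0.003], "turn": 0}
    - {"offset": [0.013, 0, -0.004], "turn": 0}
    - {"offset": [0.017, 0, -0.005], "turn": 0}
    - {"offset": [0.02, 0, -0.005], "turn": 0}
    - {"offset": [0.021, 0, -0.005], "turn": 0}
    - {"offset": [0.021, 0, -0.005], "turn": 0}

```text
time_s: 30.32
eef_pos: [0.5313, 0.0105, 0.0599]
ee_rot: [[0.156, 0.988, -0.0], [0.988, -0.156, 0.0], [0.0, -0.0, -1.0]]
wrist_force: [-0.1, -1.3, 1.2]
grip_width: 0.004
```

```bash
python3 - <<'E'
from h import *
go(.5204,-.0555,.036,80.9)
p=state()['eef_pos'][:2]; print('r',(np.array([.5466,.1074])-p)@[.1588,.9873])
E
```

```text
off [-66.9  -0.5  23.9] psi 81.02 turn 0.12 t 30.32 pos [531.3  10.5  59.9] F [-0.1 -1.3  1.2] M [-0.08 -0.16  0.01] w 0.3
r 0.09805849966647769
```

Request:
servo_tool:
  commands:
    - {"offset": [0.0007, 0, 0], "turn": 0}
    - {"offset": [0.0015, 0, 0], "turn": 0}
    - {"offset": [0.002, 0, 0], "turn": 0}
    - {"offset": [0.002, 0, 0], "turn": 0}

```text
time_s: 30.82
eef_pos: [0.5314, 0.0112, 0.06]
ee_rot: [[0.156, 0.988, -0.001], [0.988, -0.156, -0.002], [-0.002, -0.001, -1.0]]
wrist_force: [-0.0, -7.9, 1.3]
grip_width: 0.001
```

Request:
servo_tool:
  commands:
    - {"offset": [0.0007, 0, 0], "turn": 0}
    - {"offset": [0.0015, 0, 0], "turn": 0}
    - {"offset": [0.002, 0, 0], "turn": 0}
    - {"offset": [0.002, 0, 0], "turn": 0}

```text
time_s: 31.32
eef_pos: [0.5315, 0.0116, 0.06]
ee_rot: [[0.155, 0.988, -0.001], [0.988, -0.155, -0.004], [-0.004, -0.001, -1.0]]
wrist_force: [-1.7, -19.6, 3.2]
grip_width: 0.004
```

```bash
python3 - <<'E'
from h import *
go(.5204,-.0555,.036,80.9)
p=state()['eef_pos'][:2]; print('r',(np.array([.5466,.1074])-p)@[.1588,.9873])
s=read_camera("scene"); cv2.imwrite("pics/scene18.png",s)
crop(s,185,120,130,120,5,"s18c.png")
E
```

```text
off [-67.9  -0.5  24.2] psi 81.1 turn 0.2 t 31.32 pos [531.5  11.6  60. ] F [ -1.7 -19.6   3.2] M [-3.38  0.23  0.01] w 0.4
r 0.09695423902641064
```

View pics/s18c.png

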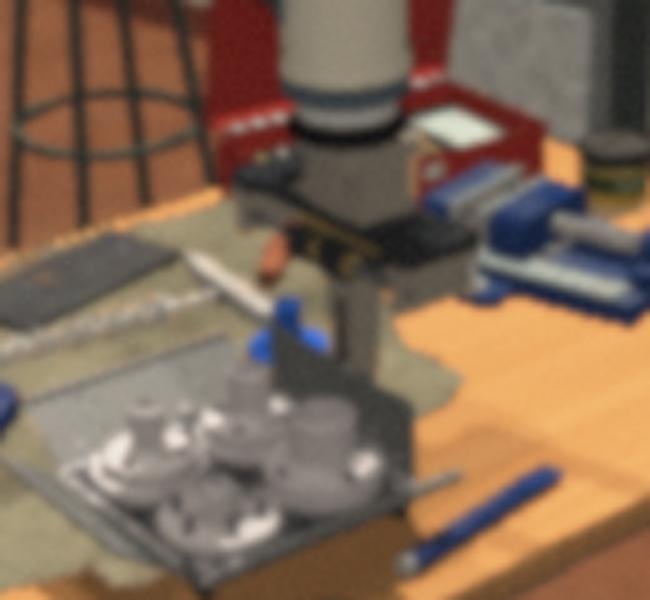

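Request:
servo_tool:
  commands:
    - {"offset": [-0.01, 0, 0], "turn": 0}
    - {"offset": [-0.025, 0, -0.02], "turn": 0}
    - {"offset": [-0.025, 0, -0.06], "turn": 0}
    - {"offset": [-0.025, 0, -0.11], "turn": 0}
    - {"offset": [-0.025, 0, -0.11], "turn": 0}
    - {"offset": [-0.025, 0, -0.11], "turn": 0}

```text
time_s: 32.12
eef_pos: [0.5278, -0.0102, 0.1696]
ee_rot: [[0.156, 0.988, -0.0], [0.988, -0.156, 0.0], [0.0, -0.0, -1.0]]
wrist_force: [-0.3, -0.2, 1.5]
grip_width: 0.007
```

```bash
python3 - <<'E'
from h import *
go(.5728,.2703,.17,80.9)
E
```

```text
off [284.1   0.7  -0.3] psi 81.02 turn 0.12 t 32.12 pos [527.8 -10.2 169.6] F [-0.3 -0.2  1.5] M [ 0.02 -0.07  0.03] w 0.7
```

Request:
servo_tool:
  commands:
    - {"offset": [0.05, 0, 0], "turn": 0}
    - {"offset": [0.1, 0, 0], "turn": 0}
    - {"offset": [0.15, 0, 0], "turn": 0}
    - {"offset": [0.2, 0, 0], "turn": 0}
    - {"offset": [0.25, 0, 0], "turn": 0}
    - {"offset": [0.284, 0, 0], "turn": 0}
    - {"offset": [0.284, 0, 0.04], "turn": 0}
    - {"offset": [0.284, 0, 0.07], "turn": 0}

```text
time_s: 33.12
eef_pos: [0.5708, 0.2702, 0.0967]
ee_rot: [[0.155, 0.988, -0.003], [0.988, -0.155, -0.001], [-0.002, -0.003, -1.0]]
wrist_force: [-0.1, 1.0, -0.1]
grip_width: 0.007
```

```bash
python3 - <<'E'
from h import *
go(.5728,.2703,.035,80.9)
s=read_camera("scene"); cv2.imwrite("pics/scene19.png",s)
crop(s,165,140,130,120,5,"s19c.png")
t=read_camera("top"); cv2.imwrite("pics/top19.png",t)
crop(t,120,110,150,130,5,"t19c.png")
E
```

```text
off [ 0.5  2.1 61.6] psi 81.09 turn 0.19 t 33.12 pos [570.8 270.2  96.7] F [-0.1  1.  -0.1] M [-0.01 -0.   -0.02] w 0.6
```

View pics/s19c.png

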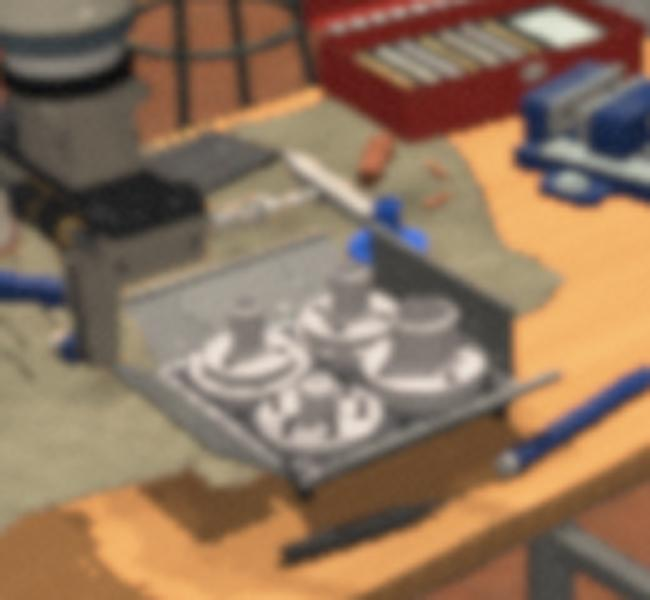

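View pics/t19c.png

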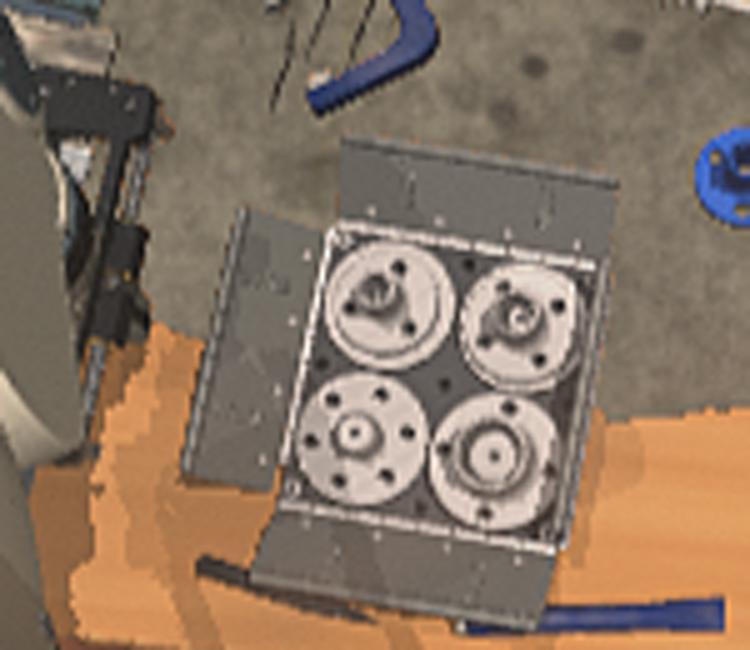

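Right guard upright. Now the left guard: down outside it, then in.

Request:
servo_tool:
  commands:
    - {"offset": [0, 0, 0.03], "turn": 0}
    - {"offset": [0, 0, 0.06], "turn": 0}
    - {"offset": [0, 0, 0.06], "turn": 0}
    - {"offset": [-0.008, 0, 0.06], "turn": 0}
    - {"offset": [-0.016, 0, 0.06], "turn": 0}
    - {"offset": [-0.021, 0, 0.06], "turn": 0}
    - {"offset": [-0.021, 0, 0.06], "turn": 0}

```text
time_s: 34.1
eef_pos: [0.5697, 0.2491, 0.0408]
ee_rot: [[0.157, 0.988, 0.001], [0.988, -0.157, 0.001], [0.001, 0.001, -1.0]]
wrist_force: [-0.4, -0.7, 0.3]
grip_width: 0.0
```

```bash
cat >> h.py <<'E'
AX=np.array([.9873,-.1588]);AY=np.array([.1588,.9873]);C0=np.array([.5466,.1074])
def rr(d,im=None):
    s=state(); print('r',round(float((s['eef_pos'][:2]-C0)@d)*1e3,1),'z',round(s['eef_pos'][2]*1e3,1),'Fin',round(float(s['wrist_force'][:2]@d),1),'F',s['wrist_force'].round(1),'t',round(s['time_s'],1))
    if im:
        a=read_camera("scene"); cv2.imwrite(f"pics/scene{im}.png",a); crop(a,165,140,130,120,5,f"s{im}c.png")
E
python3 -c "
from h import *
rr(AY,20)"
```

```text
r 143.5 z 40.8 Fin -0.7 F [-0.4 -0.7  0.3] t 34.1
```

View pics/s20c.png

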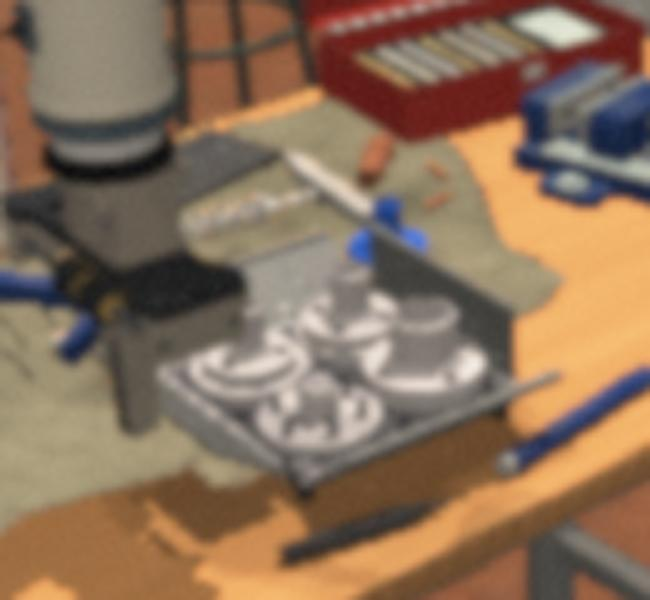

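Request:
servo_tool:
  commands:
    - {"offset": [-0.004, 0, -0.002], "turn": 0}
    - {"offset": [-0.008, 0, -0.005], "turn": 0}
    - {"offset": [-0.012, 0, -0.008], "turn": 0}
    - {"offset": [-0.016, 0, -0.0105], "turn": 0}
    - {"offset": [-0.02, 0, -0.0125], "turn": 0}
    - {"offset": [-0.024, 0, -0.015], "turn": 0}
    - {"offset": [-0.024, 0, -0.015], "turn": 0}

```text
time_s: 35.02
eef_pos: [0.5668, 0.2265, 0.0561]
ee_rot: [[0.156, 0.988, 0.003], [0.988, -0.156, 0.002], [0.002, 0.002, -1.0]]
wrist_force: [1.9, 3.7, 2.9]
grip_width: 0.007
```

```bash
python3 -c "
from h import *
rr(AY,21)"
```

```text
r 120.8 z 56.1 Fin 4.0 F [1.9 3.7 2.9] t 35.0
```

View pics/s21c.png

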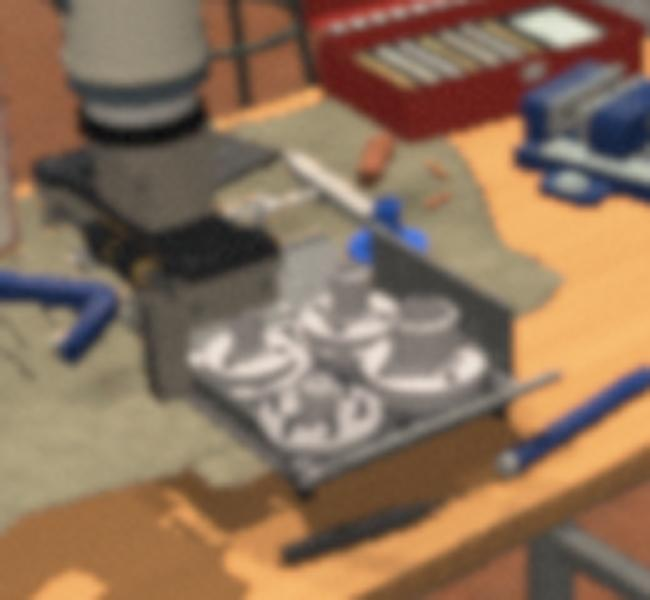

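Request:
servo_tool:
  commands:
    - {"offset": [-0.005, 0, -0.002], "turn": 0}
    - {"offset": [-0.009, 0, -0.003], "turn": 0}
    - {"offset": [-0.013, 0, -0.004], "turn": 0}
    - {"offset": [-0.017, 0, -0.005], "turn": 0}
    - {"offset": [-0.021, 0, -0.005], "turn": 0}
    - {"offset": [-0.024, 0, -0.005], "turn": 0}
    - {"offset": [-0.024, 0, -0.005], "turn": 0}

```text
time_s: 35.95
eef_pos: [0.562, 0.2036, 0.0601]
ee_rot: [[0.157, 0.988, 0.001], [0.988, -0.157, 0.003], [0.003, 0.0, -1.0]]
wrist_force: [0.7, 11.8, -0.6]
grip_width: 0.005
```

```bash
python3 -c "
from h import *
rr(AY)"
```

```text
r 97.5 z 60.1 Fin 11.8 F [ 0.7 11.8 -0.6] t 36.0
```

Request:
servo_tool:
  commands:
    - {"offset": [-0.0007, 0, 0], "turn": 0}
    - {"offset": [-0.0014, 0, 0], "turn": 0}
    - {"offset": [-0.0014, 0, 0], "turn": 0}

```text
time_s: 36.33
eef_pos: [0.562, 0.2034, 0.0602]
ee_rot: [[0.157, 0.988, 0.001], [0.988, -0.157, 0.005], [0.005, 0.001, -1.0]]
wrist_force: [0.4, 18.2, -2.1]
grip_width: 0.006
```

```bash
python3 -c "
from h import *
rr(AY)"
```

```text
r 97.3 z 60.2 Fin 18.0 F [ 0.4 18.2 -2.1] t 36.3
```

Request:
servo_tool:
  commands:
    - {"offset": [0.01, 0, 0], "turn": 0}
    - {"offset": [0.025, 0, -0.02], "turn": 0}
    - {"offset": [0.025, 0, -0.06], "turn": 0}
    - {"offset": [0.025, 0, -0.11], "turn": 0}
    - {"offset": [0.025, 0, -0.11], "turn": 10}
    - {"offset": [0.025, 0, -0.11], "turn": 20}
    - {"offset": [0.025, 0, -0.11], "turn": 30}
    - {"offset": [0.025, 0, -0.11], "turn": 30}

```text
time_s: 37.33
eef_pos: [0.5648, 0.2246, 0.1696]
ee_rot: [[0.628, 0.778, -0.002], [0.778, -0.628, -0.001], [-0.002, -0.0, -1.0]]
wrist_force: [-0.6, 0.6, 0.4]
grip_width: 0.005
```

```bash
python3 - <<'E'
from h import *
go(.7095,.0812,.17,-9.14)
s=read_camera("scene"); cv2.imwrite("pics/scene22.png",s); crop(s,165,140,130,120,5,"s22c.png")
E
```

```text
off [-20.7 202.6  -0.5] psi 51.08 turn 60.22 t 37.33 pos [564.8 224.6 169.6] F [-0.6  0.6  0.4] M [-0.03 -0.05 -0.02] w 0.5
```

View pics/s22c.png

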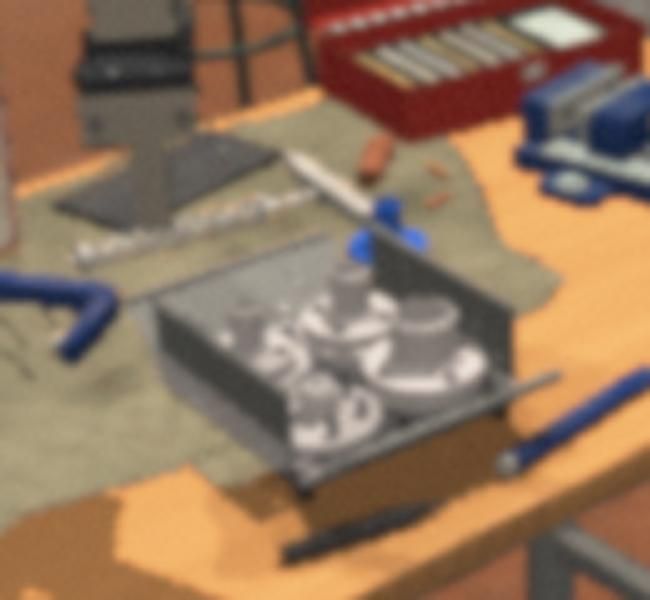

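Request:
servo_tool:
  commands:
    - {"offset": [-0.003, 0.03, 0], "turn": 10}
    - {"offset": [-0.006, 0.06, 0], "turn": 20}
    - {"offset": [-0.009, 0.09, 0], "turn": 30}
    - {"offset": [-0.012, 0.12, 0], "turn": 40}
    - {"offset": [-0.016, 0.155, 0], "turn": 50}
    - {"offset": [-0.019, 0.185, 0], "turn": 60.2}
    - {"offset": [-0.0207, 0.2026, 0], "turn": 60.2}
    - {"offset": [-0.0207, 0.2026, 0], "turn": 60.2}

```text
time_s: 38.38
eef_pos: [0.7101, 0.081, 0.1696]
ee_rot: [[0.988, -0.155, -0.001], [-0.155, -0.988, -0.0], [-0.001, 0.0, -1.0]]
wrist_force: [-0.8, 0.5, 1.1]
grip_width: 0.001
```

Request:
servo_tool:
  commands:
    - {"offset": [0, 0, 0], "turn": 0}
    - {"offset": [0, 0, 0], "turn": 0}

```text
time_s: 38.62
eef_pos: [0.7093, 0.0826, 0.1701]
ee_rot: [[0.988, -0.157, -0.0], [-0.157, -0.988, 0.0], [-0.0, -0.0, -1.0]]
wrist_force: [1.1, -0.9, 0.4]
grip_width: 0.004
```

```bash
python3 - <<'E'
from h import *
go(.7095,.0812,.038,-9.14)
s=read_camera("scene"); cv2.imwrite("pics/scene23.png",s); crop(s,165,140,130,120,5,"s23c.png")
t=read_camera("top"); cv2.imwrite("pics/top23.png",t);crop(t,120,80,150,130,5,"t23c.png")
E
```

```text
off [  0.5   1.3 132.1] psi -9.04 turn 0.1 t 38.62 pos [709.3  82.6 170.1] F [ 1.1 -0.9  0.4] M [0.02 0.01 0.05] w 0.3
```

View pics/s23c.png

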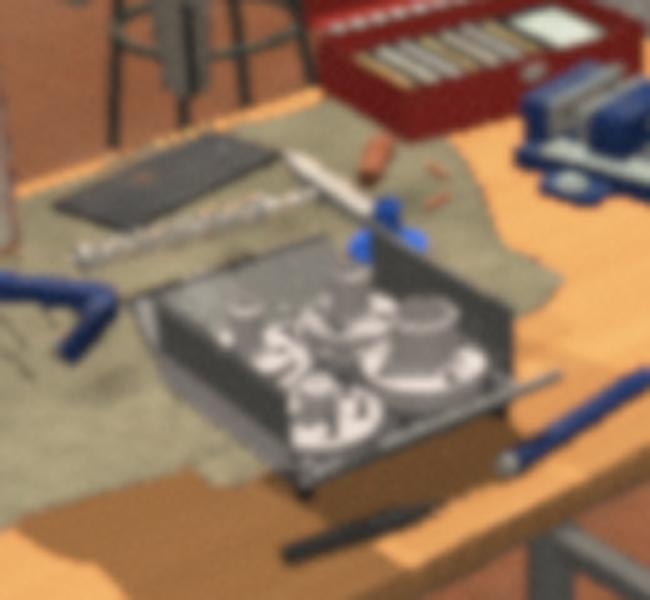

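View pics/t23c.png

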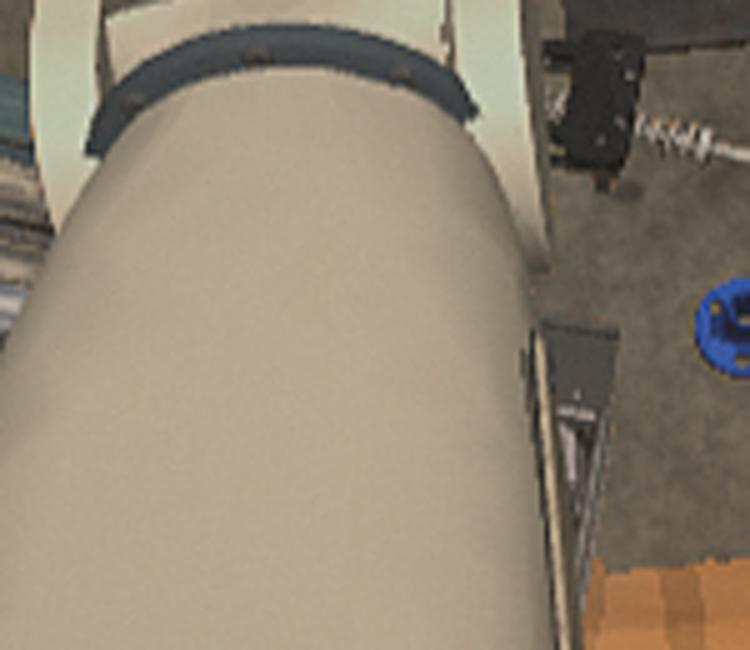

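Request:
servo_tool:
  commands:
    - {"offset": [0, 0, 0.035], "turn": 0}
    - {"offset": [0, 0, 0.075], "turn": 0}
    - {"offset": [0, 0, 0.11], "turn": 0}
    - {"offset": [0, 0, 0.131], "turn": 0}
    - {"offset": [0, 0, 0.131], "turn": 0}
    - {"offset": [-0.01, 0, 0.131], "turn": 0}
    - {"offset": [-0.019, 0, 0.131], "turn": 0}
    - {"offset": [-0.019, 0, 0.131], "turn": 0}

```text
time_s: 39.72
eef_pos: [0.6908, 0.085, 0.0402]
ee_rot: [[0.987, -0.159, 0.001], [-0.159, -0.987, 0.0], [0.001, -0.0, -1.0]]
wrist_force: [-0.0, -0.2, -0.3]
grip_width: 0.001
```

```bash
python3 -c "
from h import *
rr(AX,24)"
```

```text
r 145.9 z 40.2 Fin -0.0 F [-0.  -0.2 -0.3] t 39.7
```

View pics/s24c.png

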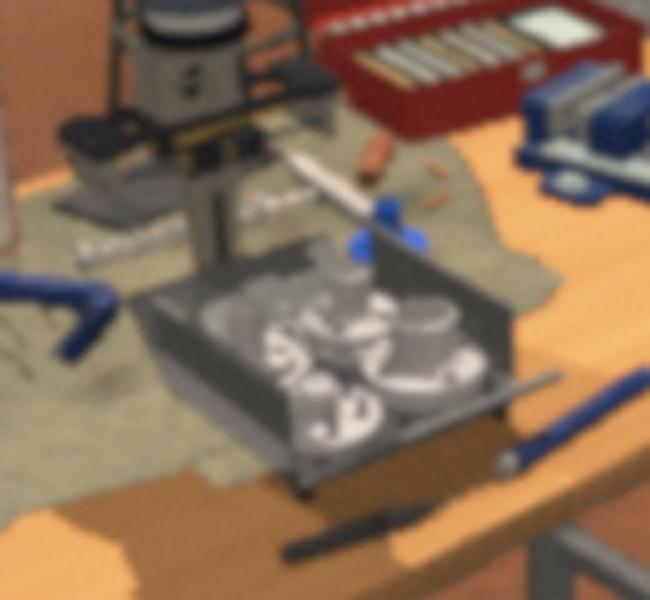

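Request:
servo_tool:
  commands:
    - {"offset": [-0.004, 0, -0.001], "turn": 0}
    - {"offset": [-0.008, 0, -0.004], "turn": 0}
    - {"offset": [-0.012, 0, -0.007], "turn": 0}
    - {"offset": [-0.016, 0, -0.01], "turn": 0}
    - {"offset": [-0.02, 0, -0.012], "turn": 0}
    - {"offset": [-0.024, 0, -0.014], "turn": 0}
    - {"offset": [-0.028, 0, -0.016], "turn": 0}
    - {"offset": [-0.028, 0, -0.016], "turn": 0}

```text
time_s: 40.78
eef_pos: [0.6654, 0.0893, 0.0565]
ee_rot: [[0.987, -0.16, 0.004], [-0.16, -0.987, 0.0], [0.004, -0.001, -1.0]]
wrist_force: [3.7, -0.1, 2.4]
grip_width: 0.002
```

```bash
python3 -c "
from h import *
rr(AX,25)"
```

```text
r 120.1 z 56.5 Fin 3.6 F [ 3.7 -0.1  2.4] t 40.8
```

View pics/s25c.png

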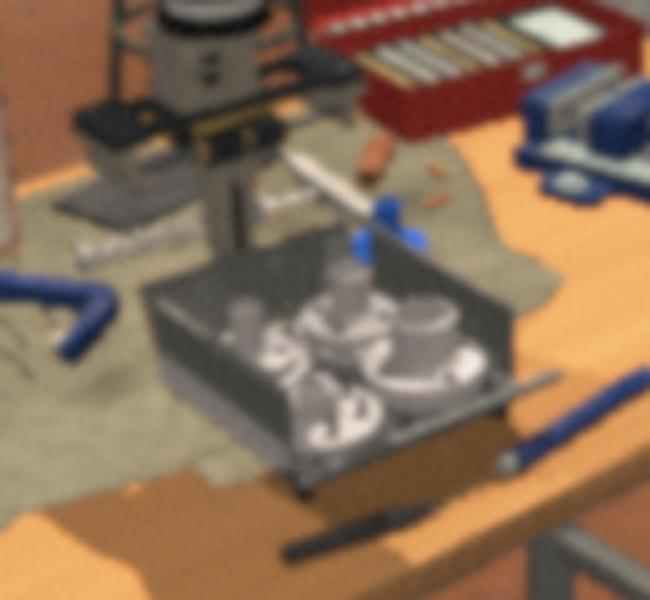

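Request:
servo_tool:
  commands:
    - {"offset": [-0.005, 0, -0.002], "turn": 0}
    - {"offset": [-0.009, 0, -0.003], "turn": 0}
    - {"offset": [-0.013, 0, -0.004], "turn": 0}
    - {"offset": [-0.017, 0, -0.005], "turn": 0}
    - {"offset": [-0.02, 0, -0.005], "turn": 0}
    - {"offset": [-0.023, 0, -0.005], "turn": 0}
    - {"offset": [-0.023, 0, -0.005], "turn": 0}

```text
time_s: 41.7
eef_pos: [0.6439, 0.0925, 0.0602]
ee_rot: [[0.987, -0.159, 0.006], [-0.159, -0.987, -0.0], [0.006, -0.001, -1.0]]
wrist_force: [14.0, -3.1, -9.4]
grip_width: 0.001
```

```bash
python3 -c "
from h import *
rr(AX)"
```

```text
r 98.4 z 60.2 Fin 14.3 F [14.  -3.1 -9.4] t 41.7
```

Request:
servo_tool:
  commands:
    - {"offset": [-0.0007, 0, 0], "turn": 0}
    - {"offset": [-0.0012, 0, 0], "turn": 0}
    - {"offset": [-0.0012, 0, 0], "turn": 0}

```text
time_s: 42.08
eef_pos: [0.6438, 0.0925, 0.0602]
ee_rot: [[0.987, -0.159, 0.008], [-0.159, -0.987, -0.0], [0.008, -0.001, -1.0]]
wrist_force: [17.3, -3.2, -10.6]
grip_width: 0.002
```

```bash
python3 -c "
from h import *
rr(AX,26)"
```

```text
r 98.3 z 60.2 Fin 17.6 F [ 17.3  -3.2 -10.6] t 42.1
```

View pics/s26c.png

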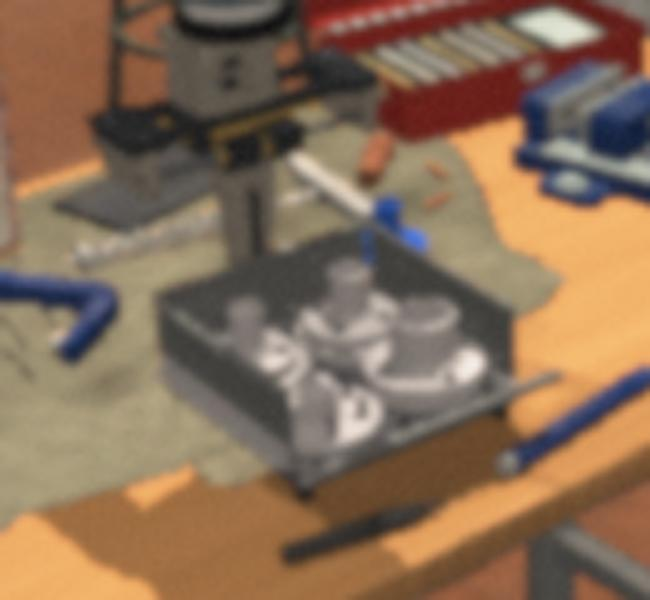

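Request:
servo_tool:
  commands:
    - {"offset": [0.01, 0, 0], "turn": 0}
    - {"offset": [0.025, 0, -0.02], "turn": 0}
    - {"offset": [0.025, 0, -0.07], "turn": 0}
    - {"offset": [0.025, 0, -0.12], "turn": 0}
    - {"offset": [0.0, 0, -0.12], "turn": 0}
    - {"offset": [-0.05, 0, -0.12], "turn": 0}
    - {"offset": [-0.1, 0, -0.12], "turn": 0}
    - {"offset": [-0.1, 0, -0.12], "turn": 0}

```text
time_s: 43.12
eef_pos: [0.5365, 0.1091, 0.1794]
ee_rot: [[0.987, -0.158, -0.005], [-0.158, -0.987, -0.001], [-0.005, 0.001, -1.0]]
wrist_force: [0.4, 0.1, 0.8]
grip_width: 0.004
```

```bash
python3 -c "
from h import *
go(.3837,.1336,.18,-9.14)"
```

```text
off [-1.547e+02  0.000e+00  1.000e-01] psi -9.12 turn 0.02 t 43.12 pos [536.5 109.1 179.4] F [0.4 0.1 0.8] M [-0.   -0.04 -0.07] w 0.4
```

Request:
servo_tool:
  commands:
    - {"offset": [-0.03, 0, 0], "turn": 0}
    - {"offset": [-0.07, 0, 0], "turn": 0}
    - {"offset": [-0.11, 0, 0], "turn": 0}
    - {"offset": [-0.145, 0, 0], "turn": 0}
    - {"offset": [-0.158, 0, 0], "turn": 0}
    - {"offset": [-0.158, 0, 0.03], "turn": 0}
    - {"offset": [-0.158, 0, 0.06], "turn": 0}
    - {"offset": [-0.158, 0, 0.06], "turn": 0}

```text
time_s: 44.12
eef_pos: [0.3844, 0.1338, 0.1188]
ee_rot: [[0.987, -0.16, -0.004], [-0.16, -0.987, -0.001], [-0.003, 0.002, -1.0]]
wrist_force: [-0.1, 0.0, 0.3]
grip_width: 0.01
```

```bash
python3 -c "
from h import *
go(.3837,.1336,.039,-9.14)
rr(-AX,27)"
```

```text
off [-0.4  0.2 79.8] psi -9.19 turn -0.05 t 44.12 pos [384.4 133.8 118.8] F [-0.1  0.   0.3] M [ 0.05 -0.01 -0.  ] w 0.9
r 164.3 z 118.8 Fin 0.1 F [-0.1  0.   0.3] t 44.1
```

View pics/s27c.png

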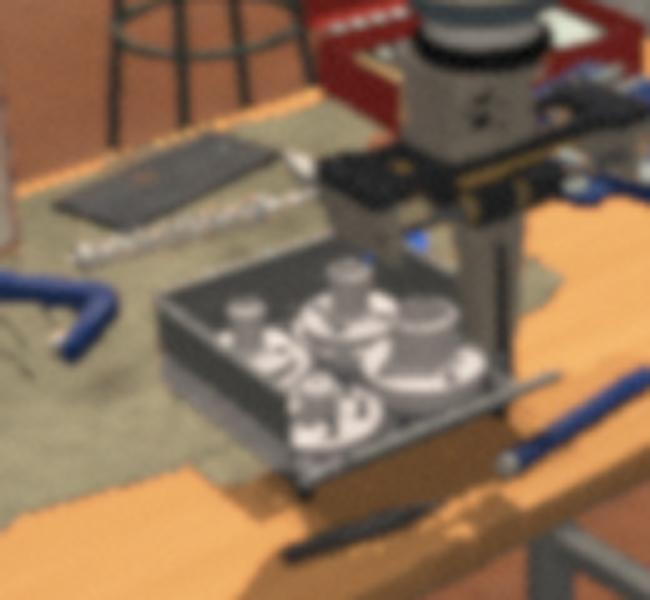

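Request:
servo_tool:
  commands:
    - {"offset": [0, 0, 0.035], "turn": 0}
    - {"offset": [0, 0, 0.07], "turn": 0}
    - {"offset": [0, 0, 0.079], "turn": 0}
    - {"offset": [0, 0, 0.079], "turn": 0}
    - {"offset": [0.01, 0, 0.079], "turn": 0}
    - {"offset": [0.019, 0, 0.079], "turn": 0}
    - {"offset": [0.019, 0, 0.079], "turn": 0}

```text
time_s: 45.05
eef_pos: [0.4054, 0.1313, 0.0418]
ee_rot: [[0.987, -0.16, 0.002], [-0.16, -0.987, 0.001], [0.002, -0.001, -1.0]]
wrist_force: [-0.1, -0.2, 0.2]
grip_width: 0.003
```

```bash
python3 -c "
from h import *
rr(-AX,28)"
```

```text
r 143.3 z 41.8 Fin 0.1 F [-0.1 -0.2  0.2] t 45.0
```

View pics/s28c.png

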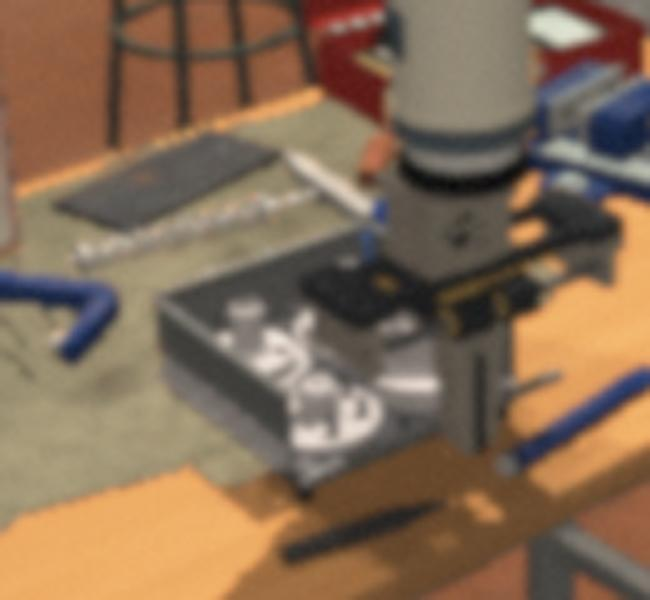

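Request:
servo_tool:
  commands:
    - {"offset": [0.004, 0, -0.002], "turn": 0}
    - {"offset": [0.008, 0, -0.004], "turn": 0}
    - {"offset": [0.012, 0, -0.007], "turn": 0}
    - {"offset": [0.016, 0, -0.01], "turn": 0}
    - {"offset": [0.02, 0, -0.012], "turn": 0}
    - {"offset": [0.024, 0, -0.014], "turn": 0}
    - {"offset": [0.024, 0, -0.014], "turn": 0}

```text
time_s: 45.98
eef_pos: [0.4263, 0.1271, 0.055]
ee_rot: [[0.987, -0.159, -0.002], [-0.159, -0.987, -0.001], [-0.002, 0.001, -1.0]]
wrist_force: [-5.3, -0.4, 3.8]
grip_width: 0.004
```

```bash
python3 -c "
from h import *
rr(-AX)"
```

```text
r 121.9 z 55.0 Fin 5.2 F [-5.3 -0.4  3.8] t 46.0
```

Request:
servo_tool:
  commands:
    - {"offset": [0.005, 0, -0.002], "turn": 0}
    - {"offset": [0.009, 0, -0.003], "turn": 0}
    - {"offset": [0.013, 0, -0.004], "turn": 0}
    - {"offset": [0.016, 0, -0.005], "turn": 0}
    - {"offset": [0.019, 0, -0.005], "turn": 0}
    - {"offset": [0.022, 0, -0.005], "turn": 0}
    - {"offset": [0.022, 0, -0.005], "turn": 0}

```text
time_s: 46.85
eef_pos: [0.4498, 0.1239, 0.0601]
ee_rot: [[0.987, -0.16, 0.001], [-0.16, -0.987, 0.0], [0.001, -0.0, -1.0]]
wrist_force: [-1.1, 0.1, 0.8]
grip_width: 0.003
```

```bash
python3 -c "
from h import *
rr(-AX,29)"
```

```text
r 98.2 z 60.1 Fin 1.1 F [-1.1  0.1  0.8] t 46.9
```

View pics/s29c.png

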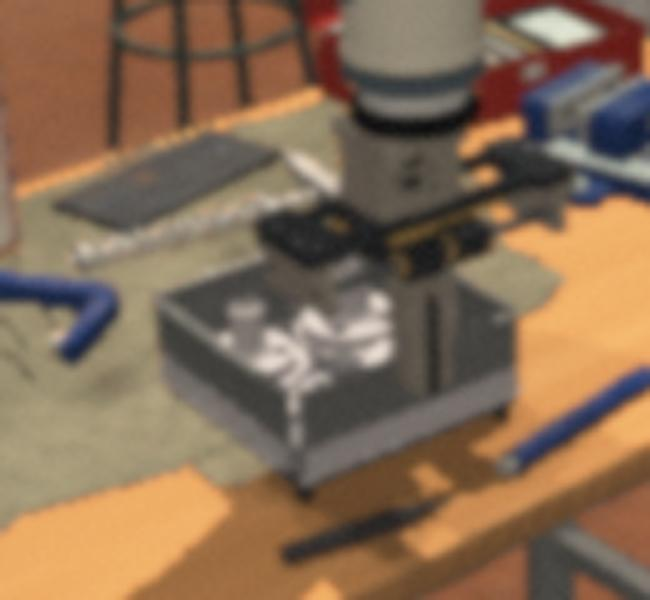

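Request:
servo_tool:
  commands:
    - {"offset": [0.0007, 0, 0], "turn": 0}
    - {"offset": [0.0015, 0, 0], "turn": 0}
    - {"offset": [0.0025, 0, 0], "turn": 0}
    - {"offset": [0.003, 0, 0], "turn": 0}
    - {"offset": [0.003, 0, 0], "turn": 0}

```text
time_s: 47.52
eef_pos: [0.4513, 0.1235, 0.06]
ee_rot: [[0.987, -0.16, -0.002], [-0.16, -0.987, 0.0], [-0.002, 0.0, -1.0]]
wrist_force: [-6.0, 2.7, 4.1]
grip_width: 0.005
```

```bash
python3 -c "
from h import *
rr(-AX)"
```

```text
r 96.7 z 60.0 Fin 6.3 F [-6.   2.7  4.1] t 47.5
```

Request:
servo_tool:
  commands:
    - {"offset": [0.0007, 0, 0], "turn": 0}
    - {"offset": [0.0015, 0, 0], "turn": 0}
    - {"offset": [0.002, 0, 0], "turn": 0}
    - {"offset": [0.0025, 0, 0], "turn": 0}
    - {"offset": [0.0025, 0, 0], "turn": 0}

```text
time_s: 48.15
eef_pos: [0.4515, 0.1232, 0.0597]
ee_rot: [[0.987, -0.16, -0.006], [-0.16, -0.987, 0.0], [-0.006, 0.001, -1.0]]
wrist_force: [-13.0, 6.2, 9.9]
grip_width: 0.006
```

```bash
python3 -c "
from h import *
rr(-AX)"
```

```text
r 96.4 z 59.7 Fin 13.8 F [-13.    6.2   9.9] t 48.1
```

Request:
servo_tool:
  commands:
    - {"offset": [-0.015, 0, 0], "turn": 0}
    - {"offset": [-0.03, 0, -0.02], "turn": 0}
    - {"offset": [-0.03, 0, -0.07], "turn": 0}
    - {"offset": [-0.03, 0, -0.14], "turn": 0}
    - {"offset": [-0.03, 0.06, -0.14], "turn": 0}
    - {"offset": [-0.03, 0.12, -0.14], "turn": 0}
    - {"offset": [-0.03, 0.18, -0.14], "turn": 0}
    - {"offset": [-0.03, 0.24, -0.14], "turn": 0}

```text
time_s: 49.15
eef_pos: [0.3864, -0.111, 0.2005]
ee_rot: [[0.987, -0.159, 0.002], [-0.159, -0.987, -0.001], [0.002, 0.001, -1.0]]
wrist_force: [1.1, -0.1, -0.0]
grip_width: 0.003
```

Request:
servo_tool:
  commands:
    - {"offset": [0, 0.06, 0], "turn": 0}
    - {"offset": [0, 0.12, 0], "turn": 0}
    - {"offset": [0, 0.18, 0], "turn": 0}
    - {"offset": [0, 0.2, 0], "turn": 0}
    - {"offset": [0, 0.2, 0], "turn": 0}
    - {"offset": [0, 0.2, 0], "turn": 0}

```text
time_s: 49.9
eef_pos: [0.3548, -0.3052, 0.1999]
ee_rot: [[0.987, -0.159, -0.0], [-0.159, -0.987, 0.001], [-0.0, -0.001, -1.0]]
wrist_force: [0.2, -0.9, 0.5]
grip_width: 0.004
```

```bash
python3 - <<'E'
from h import *
c=np.array([.5466,.1074,0]);a=-.1595
ax=np.array([np.cos(a),np.sin(a),0]);ay=np.array([-ax[1],ax[0],0])
P={n:read_camera(n) for n in("top","scene")}
for n in P: cv2.imwrite(f"pics/{n}30.png",P[n])
def draw(im,n,x0,y0,w,h,S,fn):
    I=cv2.resize(im[y0:y0+h,x0:x0+w],None,fx=S,fy=S,interpolation=cv2.INTER_CUBIC); cv2.imwrite("pics/raw_"+fn,I)
    for d,l,L in((-ax,ay,.082),(ax,ay,.082),(ay,ax,.079),(-ay,ax,.079)):
        for th,col in ((90,(0,255,0)),(84,(0,0,255))):
            e=c+d*(.084+.056*np.cos(np.radians(th)))+[0,0,.02+.056*np.sin(np.radians(th))]
            uv=((proj(n,np.array([e-l*L,e+l*L]))+.5-[x0,y0])*S-.5).round().astype(int)
            cv2.line(I,tuple(map(int,uv[0])),tuple(map(int,uv[1])),col,1)
    cv2.imwrite("pics/"+fn,I)
draw(P["top"],"top",165,135,90,95,6,"h_t.png")
draw(P["scene"],"scene",180,165,110,90,7,"h_s.png")
go(0,0,0)
E
```

```text
off [-398.8 -245.2  200.2] psi -9.09 turn None t 50.0 pos [ 355.1 -305.2  200.1] F [ 0.8  0.1 -0.2] M [ 0.13  0.02 -0.01] w 0.4
```

View pics/h_t.png

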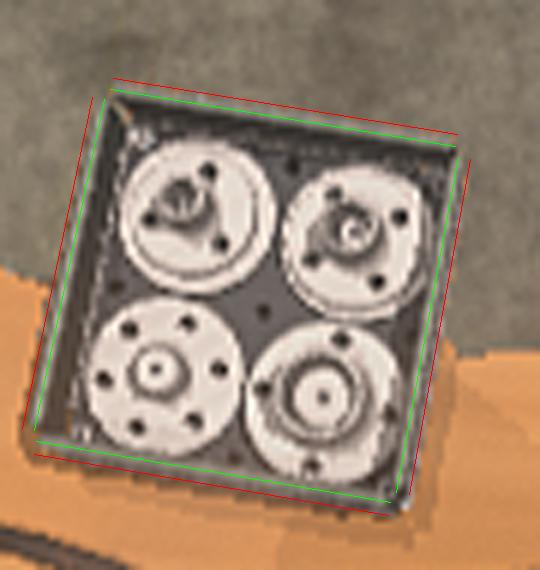

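View pics/h_s.png

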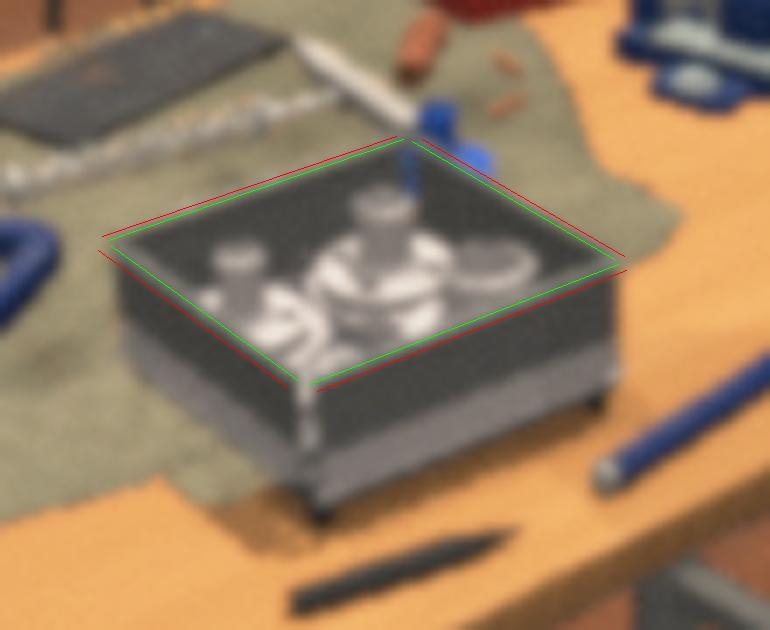

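View pics/raw_h_t.png

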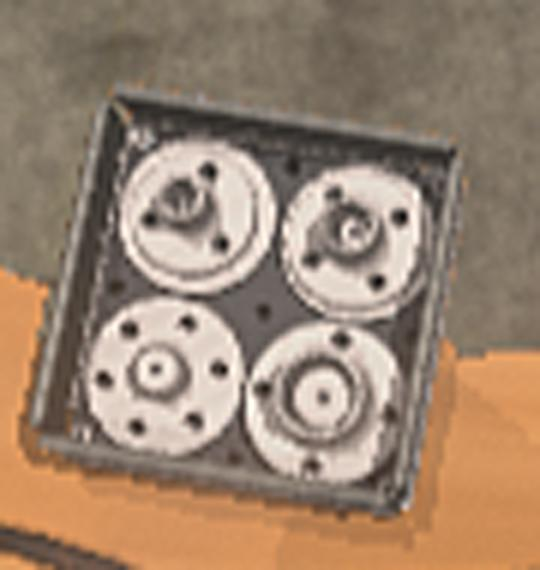

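View pics/top30.png

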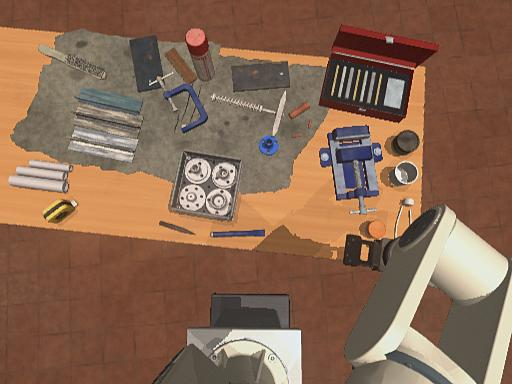

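```bash
python3 -c "
from bench import *
print(close_job())"
```

```text
the job is handed in; nothing more can be done
None
```

I put the three loose steel flanges home on their locators, folded all four spatter guards up to their stops and handed the job in after about 50 s of the 210 s. `flange_l` was absent, so its locator stays empty. The blue look-alike was left where it stood.

- **Flanges:** each came to rest on its seat with the underside at about 30 mm, judged by a contact force of about 7–9 N. The final pictures show studs in the holes and the flanges level. The automatic disc fits gave offsets of a few millimetres for `flange_s` and `flange_m`. I put that down to the seat rim next to the disc edge and relied on the seating heights and the pictures.
- **Guards:** all four pushed in until they resisted stiffly, at about 14–20 N. In both camera views their rolled edges lie on the 90° model lines, within about one pixel. They were not flat at the start but already raised by about 30–40°.
- **Other things on the table:** they look unmoved in the last top picture. The robot is clear of everything at the right front.

The robot-read position and the two cameras disagreed by about 1–2 mm throughout, so I trimmed each placement by feel. I saw no flange knocked aside and no loss of grip.

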